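Tamp glass lumps level in a casting frame

ROBOT

A 6-joint arm with a two-finger parallel gripper is mounted at the origin on the work surface. World frame = base frame: x ahead of the robot, y to its left, z up, the work surface at z = 0. Lengths are in m, angles in rad, forces in N, time in s.
With the tool pointing down it reaches from about 0.35 to 0.975 m from the base axis. Payload 4.9 kg.
Tool frame: the origin (TCP) lies at the very end of the fingers, on their centre line; the grasp point (between the pads) lies 19 mm behind it; z points along the fingers, y is the direction in which the jaws open and shut (so a half turn about z gives the same grasp; the last joint's range is limited). The gripper opens to 85 mm and grips with 20 to 120 N. Pads are 22 mm wide; open, the fingers measure 114 mm over their backs; the gripper's body (76 mm by 85 mm) begins 54 mm behind the grasp point. The pads swing forward as they close: fully open they stand 13 mm farther back than shut.
Start: joints at [-1.341, 0.053, 1.613, -0, 1.476, -0.119], TCP at [0.214, -0.587, 0.194] pointing down, gripper open.
Joint ranges: [-3.01, 3.01], [-1.01, 2.22], [0.06, 2.58], [-1.02, 4.17], [0.09, 2.62], [-3.14, 3.14]. Speed limits (rad/s): [2.57, 2.57, 3.14, 3.14, 3.14, 3.14].

INTERFACE

Orientations are given as a rotation vector (axis times angle).
In Python, from station import ctrl gives the robot as it stands.
- The arm moves only by the tool step_arm, never from a script. Its argument "moves" is a list of rows, each a list of 5 numbers: the opening, from 0 (shut) to 1 (fully open), then the shift along the world's x, y, z in m, then the turn about the world's z in degrees. A call has 1 to 20 rows; each row shifts and turns the pose as measured when the row begins; what a row does not reach is not made up. A row lasts 1/8 s, in which the tool goes at most 62.5 mm and 10.7 degrees, less where a joint would pass 70% of its speed; a pose out of reach is approached as far as the arm can. A call is refused whole if a number of a shift passes 0.0625 or a number of a turn 10.7, either way. A call with a gripper value outside its range is refused whole. The fingers move at their own pace and stop on an object; "newtons" is the grip in N (left out, the last holds). Time passes only in rows, so rows that do not move let the fingers close. It gives the time, the measured TCP pose, the force and the opening at its end, in the units of the state.
- ctrl.get_obs(): the state, without advancing time (a new reading comes with each control period).
- ctrl.get_image(name): name is "scene" or "top" or "wrist"; returns a dict with "color" (480x640x3 uint8, red, green, blue), "camera_matrix" (3x3 intrinsics, pixels), "R" (3x3) and "t" (3): a world point X has camera coordinates R X + t; the wrist camera has in their place "T_tool_cam" (4x4, takes a point from camera to tool coordinates, whose origin is the TCP and whose axes are the flange's). Camera axes: x right, y down, z forward; pixel columns grow to the right and rows downward; lengths in m; the calibration is good to about 2 mm. A picture is of the moment at which its call begins: read the wrist's pose just before it. There is no depth.
- ctrl.finish_job(): hands the job in, once; it reports no verdict.
Trained networks look in a picture, given as the dict that the camera call returned (one of the last four; its "shot" number tells which), for a name from the list of things; names that differ only in an ending like _2 or _b are one class to them, and where a whole thing is asked for, a point or a joint stands for the part that bears it (a point fixed in the world has none). Each returns a list of dicts, best first, with "p" (0 to 1); they miss things now and then, are a little off and sometimes report something else, mostly with a low value. They report only what shows in the picture. A call takes as long as a camera call. They do not tell look-alikes from the thing itself.
- ctrl.spot_in(picture, query): "bbox" ([left, top, right, bottom] in pixels, round what is visible of it).
The state is a dict: "t": time; "q": joint angles; "dq": joint speeds; "effort": joint torques, N m; "tool_pos": TCP position; "tool_rot": TCP orientation; "contact_force": force on the tool from outside, world axes, zero at the start; "wrist_torque": the same for the moment, N m; "opening": finger opening in m.
Only numpy, scipy, OpenCV 4.12 (cv2) and the standard library are available. Lean on these libraries where they do the work, as an engineer would, in place of code of your own. Each camera call takes 0.05 s, during which the arm holds its last target.

TASK

Take the wooden-handled tamper and tamp the six glass lumps in the steel casting frame down, column by column, until all of them sit level and firmly home on the hidden bed plate; finish with a firm steady press of half a second on the level lumps. Glass chips: press with about one and a half kilograms, never with two, only with the tamper, and leave the jar, hammer and brush alone. Then stand the tamper upright on the middle of the cork slab and let go.

Things in the scene. Friction and masses are not known exactly. Their poses are not given: they have to be found in the camera images.
- frame: Fixed steel casting frame, open box 128 (x) by 102 (y) mm, walls 6 mm, rim 60 mm above the bench. Origin on the bench under the middle of the lane with the lumps: 116 mm long (frame x -58 to +58), 68 mm wide (frame y -34 to +34). Its bed, a level plate under all the lumps, is set somewhere 12 to 24 mm above the bench, unmeasured: feel for it. It gives about 1 mm per 20 N.
- cheeks (a point): Middle of the upper edge of the three sprung aluminium cheek plates, 60 mm above the bench, that line the lane's +y side, one per column, and squeeze the lumps against the -y wall: a lump stays at the height where it is left; pushing one or both lumps of a column down takes about 3 to 5 N until they stand on the bed. Springs and an outer wall (frame y +56 to +62) lie behind.
- tamper: Hand tamper, 0.26 kg, standing upright on the bench: flat steel foot with a rubber sole, 36 (x) by 56 (y) by 12 (z) mm, above its middle a square wooden handle 26 by 26 mm from 12 to 100 mm height, with a 22 mm round end cap up to 106 mm. Origin at the middle of the foot's underside, z up the handle. The foot fits into the lane with its long side across it and then covers one column of two lumps. Held by the handle faces that look along its x it tips least.
- slab: Fixed square cork slab 100 by 100 by 10 mm on the bench; origin at the middle of its underside. Place for the tamper.
- jar: Bystander: closed glass jar, 64 mm across, 100 mm high, origin under its middle.
- hammer: Bystander: small hammer 200 mm long lying on the bench.
- brush: Bystander: brush 170 mm long lying on the bench.
- lump0: Chunky amber glass lump, 34 mm wide (across the lane), 30 mm high, 27 to 32 mm long, 70 g; origin at the middle of its underside, z up. The six stand in the lane in three columns (frame x about -36, 0, +36 mm) of two (frame y about -17, +17 mm), in any order, undersides at first 28 to 35 mm above the bench (4 to 23 mm above the bed), tipped up to 0.07 rad.
- lump1: Chunky amber glass lump, 34 mm wide (across the lane), 30 mm high, 27 to 32 mm long, 70 g; origin at the middle of its underside, z up. The six stand in the lane in three columns (frame x about -36, 0, +36 mm) of two (frame y about -17, +17 mm), in any order, undersides at first 28 to 35 mm above the bench (4 to 23 mm above the bed), tipped up to 0.07 rad.
- lump2: Chunky amber glass lump, 34 mm wide (across the lane), 30 mm high, 27 to 32 mm long, 70 g; origin at the middle of its underside, z up. The six stand in the lane in three columns (frame x about -36, 0, +36 mm) of two (frame y about -17, +17 mm), in any order, undersides at first 28 to 35 mm above the bench (4 to 23 mm above the bed), tipped up to 0.07 rad.
- lump3: Chunky amber glass lump, 34 mm wide (across the lane), 30 mm high, 27 to 32 mm long, 70 g; origin at the middle of its underside, z up. The six stand in the lane in three columns (frame x about -36, 0, +36 mm) of two (frame y about -17, +17 mm), in any order, undersides at first 28 to 35 mm above the bench (4 to 23 mm above the bed), tipped up to 0.07 rad.
- lump4: Chunky amber glass lump, 34 mm wide (across the lane), 30 mm high, 27 to 32 mm long, 70 g; origin at the middle of its underside, z up. The six stand in the lane in three columns (frame x about -36, 0, +36 mm) of two (frame y about -17, +17 mm), in any order, undersides at first 28 to 35 mm above the bench (4 to 23 mm above the bed), tipped up to 0.07 rad.
- lump5: Chunky amber glass lump, 34 mm wide (across the lane), 30 mm high, 27 to 32 mm long, 70 g; origin at the middle of its underside, z up. The six stand in the lane in three columns (frame x about -36, 0, +36 mm) of two (frame y about -17, +17 mm), in any order, undersides at first 28 to 35 mm above the bench (4 to 23 mm above the bed), tipped up to 0.07 rad.
Not all that is in view belongs to the job. Leave any pink or yellow look-alike of the lump3 alone.

How it is judged:
By the outcome, as a careful person would: the job done as asked, in the order asked, and still so for the second after the job is handed in, with the robot touching nothing.
It also fails if it takes over 72 s, if anything falls off the work surface, if the arm or the gripper's body presses on something with over 40 N, if the wrist force passes 120 N, or if a joint passes its speed limit or range.

## Working session

There is one attempt and no reset: what is moved stays moved. The work goes in short steps, Python scripts to look and compute and a tool call to move; the robot and the scene stay as the last step left them, time stands still between calls to the robot, and variables do not carry over. Pictures are saved under pics/ and viewed, and the job is handed in when it is done.

Besides the shell and the picture viewer there is one more tool, called after "Call:" as name([rows], argument=value, ...), one row to a line, values as JSON. step_arm: Moves the arm, as the interface text tells. Its arguments: {"type":"object","properties":{"moves":{"type":"array","items":{"type":"array","items":{"type":"number"}}},"newtons":{"type":"number"}},"required":["moves"]}

```bash
ls; mkdir -p pics; python3 - <<'E'
from station import ctrl
import cv2,json
o=ctrl.get_obs();print({k:(v if not hasattr(v,'round') else v) for k,v in o.items()})
for n in ["scene","top","wrist"]:
    p=ctrl.get_image(n);cv2.imwrite(f"pics/{n}0.png",p["color"][:,:,::-1])
    print(n,{k:v for k,v in p.items() if k!="color"})
    for q in ["tamper","frame","slab","jar","hammer","brush","lump3"]:
        print(q,[(r['bbox'],round(r['p'],2)) for r in ctrl.spot_in(p,q)][:7])
print(ctrl.get_obs()['t'])
E
```

```text
pics
{'t': 0.0, 'q': array([-1.34095280e+00,  5.33771567e-02,  1.61429880e+00, -2.00896151e-05,
        1.47599127e+00, -1.19025023e-01]), 'dq': array([ 0.00026283, -0.0003135 ,  0.00101871, -0.00135779, -0.00096696,
       -0.00102407]), 'effort': array([-1.23984140e-03, -3.93684053e+01, -3.70180106e+01, -1.51441332e-04,
        7.11461005e-03,  1.26218328e-05]), 'tool_pos': array([ 0.21346545, -0.58666955,  0.19224764]), 'tool_rot': array([-3.09187921e+00, -5.44870298e-01,  2.11695566e-04]), 'contact_force': array([-0.29251387, -0.09636069, -0.58193054]), 'wrist_torque': array([-0.03252027,  0.02601525,  0.05104895]), 'opening': 0.08519155906989373}
scene {'camera_matrix': array([[457.32748869,   0.        , 317.93459599],
       [  0.        , 457.32748869, 236.28788439],
       [  0.        ,   0.        ,   1.        ]]), 'R': array([[ 0.2273307 ,  0.97370365, -0.01489814],
       [ 0.76878265, -0.18883628, -0.61099436],
       [-0.59774074,  0.12744435, -0.79149475]]), 't': array([-0.1613671 , -0.34139686,  1.53365109]), 'shot': 1}
tamper [([201.2, 246.3, 227.7, 280.7], 0.88)]

[... 1483 characters left out ...]
76.7], 0.71), ([331.7, 202.4, 352.5, 218.6], 0.68), ([347.3, 196.7, 367.0, 209.7], 0.6)]
wrist {'camera_matrix': array([[335.44504435,   0.        , 317.74617126],
       [  0.        , 335.44504435, 242.22066745],
       [  0.        ,   0.        ,   1.        ]]), 'T_tool_cam': array([[-9.85226933e-05, -9.54114043e-01, -2.99443456e-01,
         7.51632871e-02],
       [ 9.99999992e-01, -1.19513871e-04,  5.17866387e-05,
        -1.69287616e-04],
       [-8.51980058e-05, -2.99443449e-01,  9.54114046e-01,
        -1.80349460e-01],
       [ 0.00000000e+00,  0.00000000e+00,  0.00000000e+00,
         1.00000000e+00]]), 'shot': 3}
tamper []
frame []
slab []
jar []
hammer []
brush []
lump3 []
1.2
```

```bash
python3 - <<'E'
import cv2
a=cv2.imread("pics/top0.png");cv2.imwrite("pics/top0c.png",cv2.resize(a[90:390,100:500],(800,600),interpolation=cv2.INTER_CUBIC))
cv2.imwrite("pics/top0f.png",cv2.resize(a[170:270,300:490],None,fx=4.2,fy=4.2,interpolation=cv2.INTER_CUBIC))
E
```

```text
(no output)
```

View pics/scene0.png

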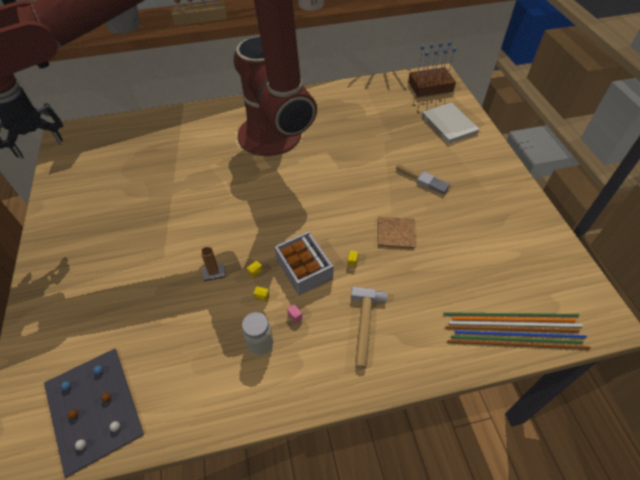

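View pics/top0c.png

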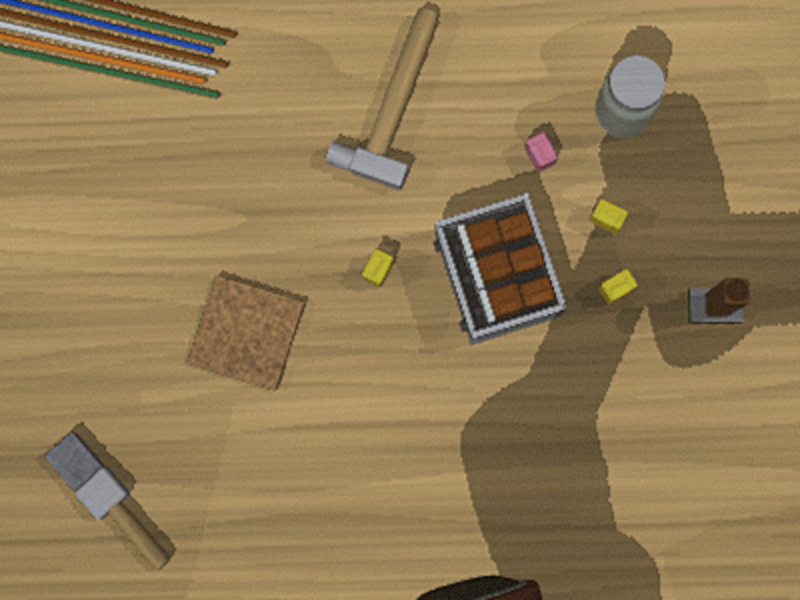

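View pics/top0f.png

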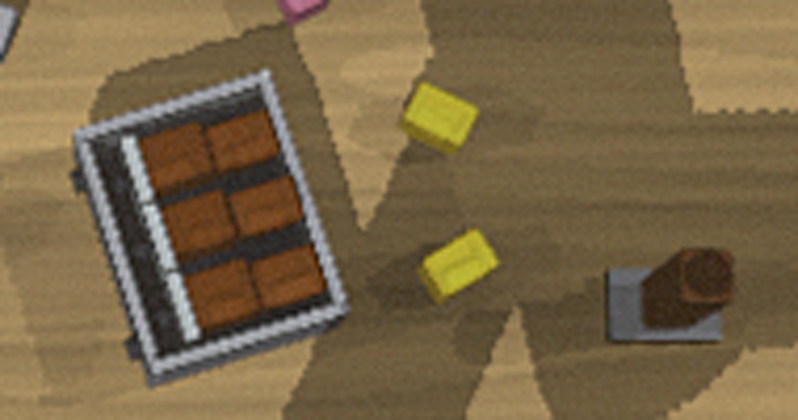

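```bash
cat > h.py <<'E'
import numpy as np,cv2
from scipy.optimize import least_squares
K=np.array([[622.73039833,0,309.78558093],[0,622.73039833,240.21503685],[0,0,1]])
R=np.array([[-0.02630276,-0.99960722,-0.00967354],[-0.98738603,0.02749014,-0.15592663],[0.15613131,0.00545022,-0.98772127]])
t=np.array([0.09685183,0.51882885,1.26226837])
K2=np.array([[457.32748869,0,317.93459599],[0,457.32748869,236.28788439],[0,0,1]])
R2=np.array([[0.2273307,0.97370365,-0.01489814],[0.76878265,-0.18883628,-0.61099436],[-0.59774074,0.12744435,-0.79149475]])
t2=np.array([-0.1613671,-0.34139686,1.53365109])
def proj(X,K=K,R=R,t=t):
    c=np.atleast_2d(X)@R.T+t; p=c@K.T; return p[:,:2]/p[:,2:]
def back(px,z,K=K,R=R,t=t):
    px=np.atleast_2d(px); d=np.c_[px,np.ones(len(px))]@np.linalg.inv(K).T@R
    o=-R.T@t; s=(z-o[2])/d[:,2]; return o+s[:,None]*d
def fit(local,px,K=K,R=R,t=t,x0=(0.5,-0.1,0)):
    local=np.array(local,float);px=np.array(px,float)
    def f(p):
        c,s=np.cos(p[2]),np.sin(p[2])
        X=local.copy();X[:,0]=p[0]+c*local[:,0]-s*local[:,1];X[:,1]=p[1]+s*local[:,0]+c*local[:,1]
        return (proj(X,K,R,t)-px).ravel()
    r=least_squares(f,x0);return r.x,np.abs(r.fun).max()
def wristcam(pic,obs):
    from scipy.spatial.transform import Rotation as Ro
    T=np.eye(4);T[:3,:3]=Ro.from_rotvec(obs['tool_rot']).as_matrix();T[:3,3]=obs['tool_pos']
    M=np.linalg.inv(T@pic['T_tool_cam']);return pic['camera_matrix'],M[:3,:3],M[:3,3]
E
python3 - <<'E'
from h import *
f=lambda L:[(x/4.2+300-.38,y/4.2+170-.38) for x,y in L]
fr=[(64,62,.06),(64,-40,.06),(-64,-40,.06),(-64,62,.06)]
fr=[(a/1000,b/1000,c) for a,b,c in fr]
print("frame",fit(fr,f([(77,133),(268,72),(348,308),(152,376)])))
tf=[(.018,.028,.012),(.018,-.028,.012),(-.018,-.028,.012),(-.018,.028,.012)]
print("tamper",fit([tf[0],tf[2],tf[3]],f([(609,268),(720,341),(611,341)])))
print("cap", back(f([(709,272)]),.106), "handle",)
g=lambda L:[(x/2+100-.25,y/2+90-.25) for x,y in L]
s=.05
print("slab",fit([(s,s,.01),(s,-s,.01),(-s,-s,.01),(-s,s,.01)],g([(222,271),(307,297),(278,389),(187,363)])))
print("jar",back(g([(636,82)]),.1))
E
```

```text
frame (array([ 0.55657874, -0.0118659 ,  0.2821541 ]), np.float64(1.022558121753491))
tamper (array([ 0.51260791, -0.23297831, -0.04184647]), np.float64(0.3621406576658899))
cap [[ 0.51396683 -0.23280091  0.106     ]] handle
slab (array([ 0.50010726,  0.26720722, -0.32801479]), np.float64(1.3729285956282524))
jar [[ 0.73300022 -0.1448754   0.1       ]]
```

Call:
step_arm([
  [1, 0.0374, 0.0442, 0.001, 8.7],
  [1, 0.0374, 0.0442, 0.001, 8.7],
  [1, 0.0374, 0.0442, 0.001, 8.7],
  [1, 0.0374, 0.0442, 0.001, 8.7],
  [1, 0.0374, 0.0442, 0.001, 8.7],
  [1, 0.0374, 0.0442, 0.001, 8.7],
  [1, 0.0374, 0.0442, 0.001, 8.7],
  [1, 0.0374, 0.0442, 0.001, 8.7],
], newtons=80)

```text
t: 2.2
tool_pos: [0.518, -0.2254, 0.2029]
tool_rot: [2.191, 2.245, 0.003]
contact_force: [-0.3, -1.5, 0.6]
opening: 0.0856
```

```bash
python3 - <<'E'
from station import ctrl
import cv2
from h import *
o=ctrl.get_obs();print(o['t'],o['tool_pos'],o['tool_rot'])
p=ctrl.get_image("wrist");cv2.imwrite("pics/w1.png",p["color"][:,:,::-1])
K,R,t=wristcam(p,o)
X=[(.513+a,-.233+b,.012) for a,b in [(.018,.028),(.018,-.028),(-.018,-.028),(-.018,.028)]]
print(proj(np.array(X+[(.513,-.233,.106)]),K,R,t).round(1))
im=cv2.resize(p["color"][:,:,::-1],(800,600)); cv2.imwrite("pics/w1b.png",im)
E
```

```text
2.2 [ 0.51801065 -0.22541801  0.2029205 ] [2.19097364 2.24517601 0.00299465]
[[330.5 189.9]
 [328.8 238.4]
 [297.6 237.7]
 [297.9 189.1]
 [312.8 238.4]]
```

View pics/w1.png

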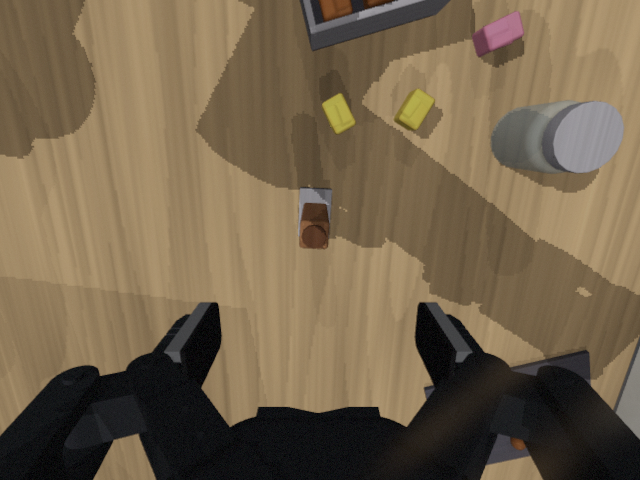

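```bash
python3 - <<'E'
import cv2
a=cv2.imread("pics/w1.png");cv2.imwrite("pics/w1c.png",cv2.resize(a[175:260,270:370],None,fx=7,fy=7,interpolation=cv2.INTER_CUBIC))
E
```

```text
(no output)
```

View pics/w1c.png

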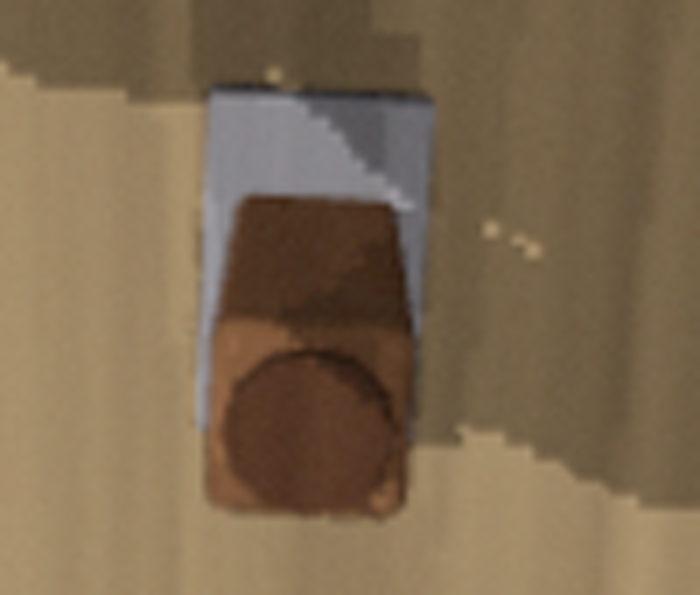

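```bash
python3 - <<'E'
from h import *
o=dict(tool_pos=[ 0.51801065,-0.22541801,0.2029205],tool_rot=[2.19097364,2.24517601,0.00299465])
T=np.array([[-9.85226933e-05,-9.54114043e-01,-2.99443456e-01,7.51632871e-02],[1,-1.195e-4,5.18e-5,-1.693e-4],[-8.52e-5,-2.99443449e-01,9.54114046e-01,-1.80349460e-01],[0,0,0,1]])
p=dict(T_tool_cam=T,camera_matrix=np.array([[335.445,0,317.746],[0,335.445,242.22],[0,0,1]]))
K,R,t=wristcam(p,o)
f=lambda L:[(x/7+270-.43,y/7+175-.43) for x,y in L]
print(fit([(.018,.028,.012),(-.018,.028,.012),(.011,.0,.106),(-.011,0,.106)],f([(433,97),(210,91),(396,430),(224,428)]),K,R,t))
E
```

```text
(array([ 0.51523865, -0.23205308, -0.01060529]), np.float64(0.6249053374622235))
```

Call:
step_arm([
  [1, -0.003, -0.0066, -0.02, -2],
  [1, 0, 0, -0.04, 0],
  [1, 0, 0, -0.04, 0],
  [1, 0, 0, -0.035, 0],
  [1, 0, 0, -0.02, 0],
  [1, 0, 0, 0, 0],
])

```text
t: 3.0
tool_pos: [0.5128, -0.2282, 0.0377]
tool_rot: [-2.235, -2.207, -0.007]
contact_force: [0.5, -0.3, 0.9]
opening: 0.0853
```

Call:
step_arm([
  [1, 0.002, -0.0035, 0.0075, 0],
  [1, 0, 0, 0, 0],
])

```text
t: 3.25
tool_pos: [0.515, -0.2337, 0.047]
tool_rot: [2.237, 2.204, 0.008]
contact_force: [0.2, 0.5, 0.6]
opening: 0.0851
```

```bash
python3 - <<'E'
from station import ctrl
import cv2
p=ctrl.get_image("wrist");cv2.imwrite("pics/w2.png",p["color"][:,:,::-1])
E
```

```text
(no output)
```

View pics/w2.png

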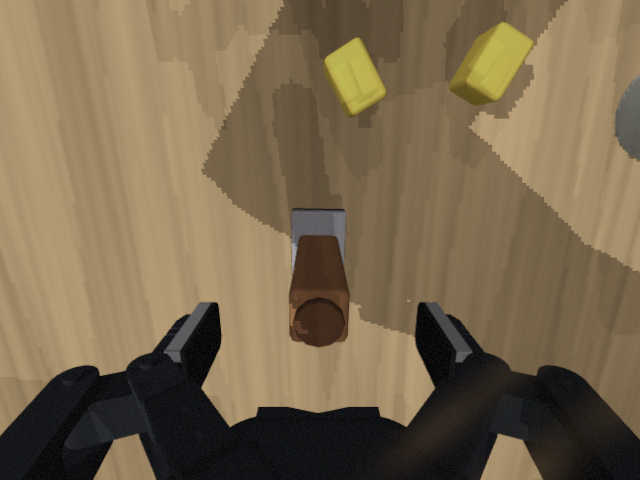

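```bash
python3 - <<'E'
from h import *
o=dict(tool_pos=[ 0.515,-0.2337,0.047],tool_rot=[2.237,2.204,0.008])
T=np.array([[-9.85226933e-05,-9.54114043e-01,-2.99443456e-01,7.51632871e-02],[1,-1.195e-4,5.18e-5,-1.693e-4],[-8.52e-5,-2.99443449e-01,9.54114046e-01,-1.80349460e-01],[0,0,0,1]])
p=dict(T_tool_cam=T,camera_matrix=np.array([[335.445,0,317.746],[0,335.445,242.22],[0,0,1]]))
K,R,t=wristcam(p,o)
print(back([(319.5,322)],.106,K,R,t))
print(back([(292,209.5),(345,209.5)],.012,K,R,t))
E
```

```text
[[ 0.51532913 -0.23105593  0.106     ]]
[[ 0.49863988 -0.20339018  0.012     ]
 [ 0.53325196 -0.20394076  0.012     ]]
```

Call:
step_arm([
  [1, 0, 0.0018, -0.001, 0],
  [0, 0, 0, 0, 0],
  [0, 0, 0, 0, 0],
  [0, 0, 0, 0, 0],
  [0, 0, 0, 0, 0],
  [0, 0, 0, 0, 0],
])

```text
t: 4.05
tool_pos: [0.5162, -0.232, 0.048]
tool_rot: [2.234, 2.202, 0.009]
contact_force: [-0.7, -0.6, -0.2]
opening: 0.0239
```

Call:
step_arm([
  [0, 0, 0, 0.03, 0],
  [0, 0, 0, 0.05, 0],
  [0, 0.005, 0.035, 0.03, 8.5],
  [0, 0.005, 0.05, 0.02, 8.5],
  [0, 0.003, 0.05, 0, 0],
  [0, 0, 0, 0, 0],
])

```text
t: 4.8
tool_pos: [0.5252, -0.0912, 0.1757]
tool_rot: [-1.874, -2.514, -0.005]
contact_force: [0.3, -0.4, -2.8]
opening: 0.0238
```

```bash
python3 - <<'E'
from station import ctrl
import cv2
from h import *
o=ctrl.get_obs();print(o['t'],list(o['tool_pos']),list(o['tool_rot']),o['contact_force'],o['wrist_torque'])
p=ctrl.get_image("wrist");cv2.imwrite("pics/w3.png",p["color"][:,:,::-1])
K,R,t=wristcam(p,o); print(ctrl.get_obs()['contact_force'])
np.savez("pics/w3.npz",K=K,R=R,t=t)
E
```

```text
4.8 [np.float64(0.5252138820964013), np.float64(-0.09117574065118185), np.float64(0.1756800545638278)] [np.float64(-1.8738987191477694), np.float64(-2.5143242734157414), np.float64(-0.00464995328653768)] [ 0.28839858 -0.41914027 -2.80684886] [-0.02252185  0.00123639 -0.00465882]
[ 0.03266031 -1.10191004 -2.23048877]
```

View pics/w3.png

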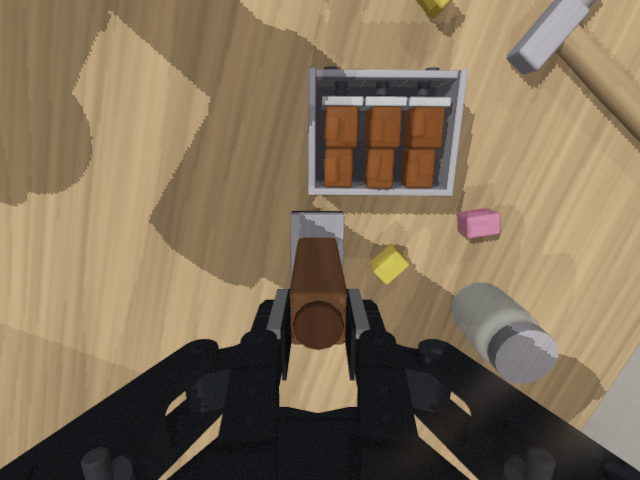

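```bash
python3 - <<'E'
import cv2
a=cv2.imread("pics/w3.png");cv2.imwrite("pics/w3c.png",cv2.resize(a[55:270,285:480],None,fx=4,fy=4,interpolation=cv2.INTER_CUBIC)[:600])
cv2.imwrite("pics/w3d.png",cv2.resize(a[200:360,260:380],None,fx=5,fy=5,interpolation=cv2.INTER_CUBIC)[:600])
E
```

```text
(no output)
```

View pics/w3c.png

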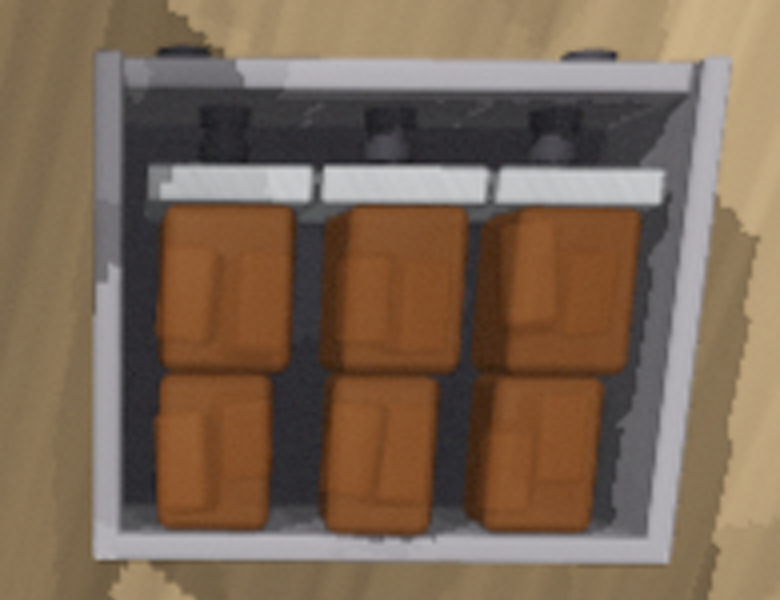

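View pics/w3d.png

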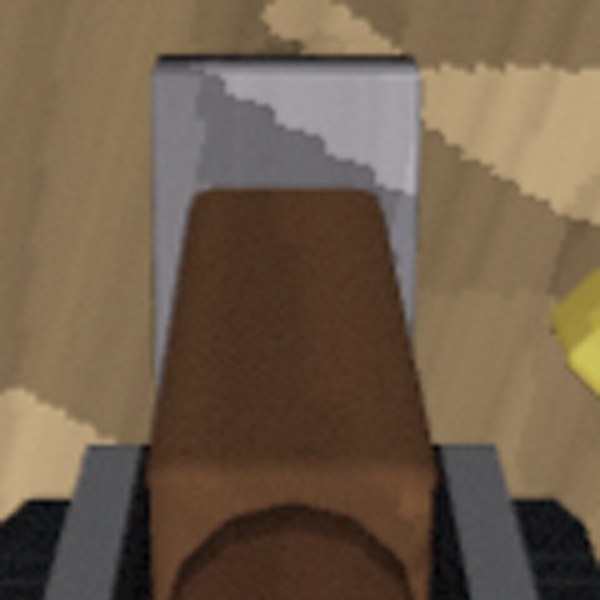

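```bash
python3 - <<'E'
from h import *
z=np.load("pics/w3.npz");A=(z['K'],z['R'],z['t'])
f=lambda L:[(x/4+285-.38,y/4+55-.38) for x,y in L]
fr=[(-.064,.062,.06),(.064,.062,.06),(.064,-.04,.06),(-.064,-.04,.06)]
px=f([(95,53),(730,58),(668,562),(95,558)])
fp,e=fit(fr,px,*A);print("frame",fp,e)
B=back(px,.06,*A);print(B.round(4),[np.linalg.norm(B[i]-B[(i+1)%4]).round(4) for i in range(4)])
g=lambda L:[(x/5+260-.4,y/5+200-.4) for x,y in L]
zs=.1757-.048+.012
tp=g([(154,70),(418,70)]);C=back(tp,zs,*A);print(C.round(4),np.linalg.norm(C[0]-C[1]))
d=C[1]-C[0];print("yaw tamper",np.arctan2(d[1],d[0])*57.3, "frame yaw",fp[2]*57.3)
yaw=np.arctan2(d[1],d[0]);n=np.array([-np.sin(yaw),np.cos(yaw)]);print("tamper ctr",(C[0,:2]+C[1,:2])/2-.028*n)
# lumps edges
for nm,L in dict(colL=[(158,300),(292,300),(158,450),(270,450)],mid=[(340,300),(465,300),(328,450),(437,450)],R=[(505,300),(637,300),(482,450),(601,450)]).items():
  for zz in (.06,.065):
    P=back(f(L),zz,*A)[:,:2]-fp[:2];c,s=np.cos(fp[2]),np.sin(fp[2]);print(nm,zz,(P@np.array([[c,-s],[s,c]])*1000).round(1).tolist())
E
```

```text
frame [ 0.55740431 -0.01071611  0.28249833] 0.949857988582437
[[ 0.4794  0.0308  0.06  ]
 [ 0.601   0.066   0.06  ]
 [ 0.6292 -0.0307  0.06  ]
 [ 0.5075 -0.0661  0.06  ]] [np.float64(0.1266), np.float64(0.1008), np.float64(0.1268), np.float64(0.1009)]
[[ 0.4985 -0.0693  0.1397]
 [ 0.5318 -0.0594  0.1397]] 0.034778419941799976
yaw tamper 16.632022166501255 frame yaw 16.18715444978139
tamper ctr [ 0.52314451 -0.09116079]
colL 0.06 [[-50.2, 15.0], [-22.1, 15.2], [-49.8, -15.8], [-25.6, -15.6]]
colL 0.065 [[-50.2, 14.8], [-22.6, 15.0], [-49.9, -15.4], [-26.0, -15.2]]
mid 0.06 [[-12.0, 15.2], [14.1, 15.4], [-13.0, -15.5], [10.5, -15.3]]
mid 0.065 [[-12.8, 15.1], [13.0, 15.3], [-13.7, -15.1], [9.4, -15.0]]
R 0.06 [[22.5, 15.5], [50.1, 15.7], [20.3, -15.3], [46.0, -15.1]]
R 0.065 [[21.2, 15.3], [48.4, 15.5], [19.0, -14.9], [44.3, -14.7]]
```

Call:
step_arm([
  [0, 0, 0.03, 0, -0.4],
  [0, -0.001, 0.03, -0.01, 0],
  [0, 0, 0.01, -0.01, 0],
  [0, 0, 0, -0.01, 0],
])

```text
t: 5.35
tool_pos: [0.5238, -0.0251, 0.1428]
tool_rot: [-1.891, -2.501, 0.001]
contact_force: [-0.5, -0.0, -1.5]
opening: 0.0239
```

```bash
cat > look.py <<'E'
import sys,cv2
from station import ctrl
from h import *
n=sys.argv[1]
o=ctrl.get_obs();print(o['t'],o['tool_pos'].round(4).tolist(),o['tool_rot'].round(4).tolist(),o['contact_force'].round(2),o['wrist_torque'].round(3))
p=ctrl.get_image("wrist");im=p["color"][:,:,::-1].copy();cv2.imwrite(f"pics/{n}.png",im)
K,R,t=wristcam(p,o);np.savez(f"pics/{n}.npz",K=K,R=R,t=t)
E
python3 look.py w4
```

```text
5.35 [0.5238, -0.0251, 0.1428] [-1.8913, -2.5014, 0.0009] [-0.49 -0.03 -1.48] [-0.007 -0.059  0.062]
```

View pics/w4.png

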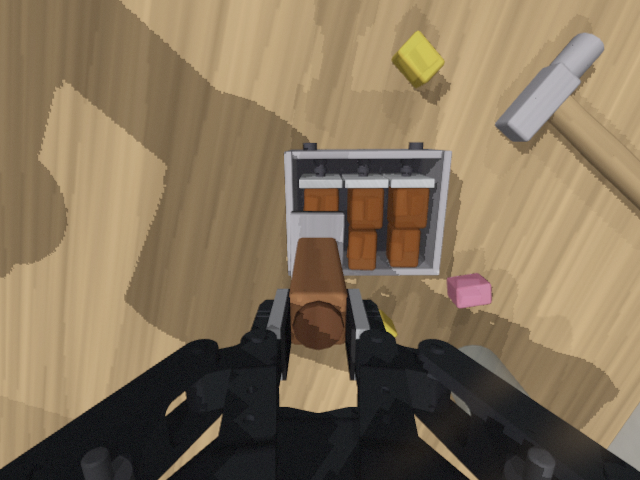

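```bash
python3 - <<'E'
import cv2
a=cv2.imread("pics/w4.png");cv2.imwrite("pics/w4c.png",cv2.resize(a[140:290,275:465],None,fx=4,fy=4,interpolation=cv2.INTER_CUBIC))
E
```

```text
(no output)
```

View pics/w4c.png

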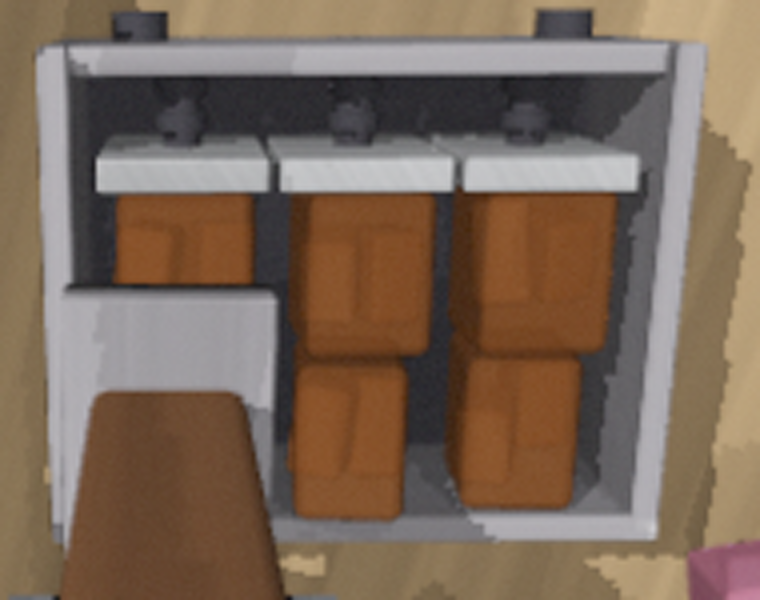

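```bash
cat > rel.py <<'E'
from h import *
def rel(npz,ox,oy,s,corn,idx,foot,tcpz,off=.048):
    z=np.load(npz);A=(z['K'],z['R'],z['t'])
    f=lambda L:[(x/s+ox-.38,y/s+oy-.38) for x,y in L]
    fr=np.array([(-.064,.062,.06),(.064,.062,.06),(.064,-.04,.06),(-.064,-.04,.06)])[idx]
    fp,e=fit(fr,f(corn),*A);print("frame",fp.round(4),fp[2]*57.3,e)
    C=back(f(foot),tcpz-off+.012,*A);d=C[1]-C[0];yaw=np.arctan2(d[1],d[0])
    n=np.array([-np.sin(yaw),np.cos(yaw)]);c=(C[0,:2]+C[1,:2])/2-.028*n
    print("foot w",np.linalg.norm(d),"yaw",yaw*57.3,"ctr",c.round(4))
    co,si=np.cos(fp[2]),np.sin(fp[2]);q=c-fp[:2];print("foot in frame mm",1000*(co*q[0]+si*q[1]),1000*(-si*q[0]+co*q[1]))
E
python3 - <<'E'
from rel import *
rel("pics/w4.npz",275,140,4,[(38,45),(706,44),(657,540)],[0,1,2],[(65,292),(276,294)],.1428)
E
```

```text
frame [ 0.5573 -0.0103  0.2811] 16.109888628093184 1.1628289891200438
foot w 0.03471229048963052 yaw 15.321552177149286 ctr [ 0.5215 -0.0247]
foot in frame mm -38.40376128270579 -3.851291820864612
```

Call:
step_arm([
  [0, 0, 0.004, 0, 0.6],
  [0, 0, 0, -0.012, 0],
  [0, 0, 0, -0.008, 0],
  [0, 0, 0, 0, 0],
])

```text
t: 5.9
tool_pos: [0.5226, -0.0234, 0.1189]
tool_rot: [-1.88, -2.506, 0.005]
contact_force: [0.2, -1.0, -2.4]
opening: 0.0238
```

```bash
python3 look.py w5;  python3 - <<'E'
import cv2
a=cv2.imread("pics/w5.png");cv2.imwrite("pics/w5c.png",cv2.resize(a[150:300,275:465],None,fx=4,fy=4,interpolation=cv2.INTER_CUBIC))
E
```

```text
5.9 [0.5226, -0.0234, 0.1189] [-1.88, -2.506, 0.0049] [ 0.19 -0.97 -2.39] [-0.008  0.003 -0.019]
```

View pics/w5c.png

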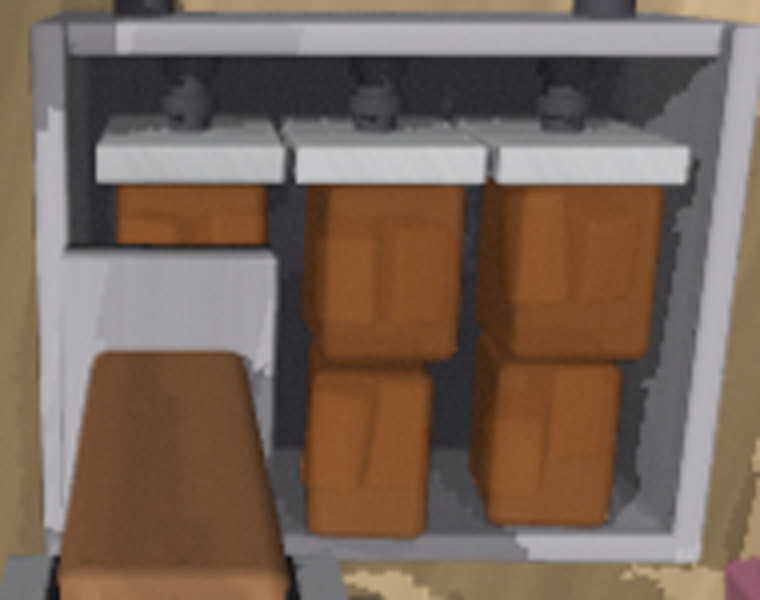

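```bash
python3 - <<'E'
from rel import *
rel("pics/w5.npz",275,150,4,[(34,22),(758,26),(697,562)],[0,1,2],[(65,250),(277,255)],.1189)
E
```

```text
frame [ 0.5569 -0.0106  0.2804] 16.068340588176763 2.2023375088202783
foot w 0.03489342125311481 yaw 14.976089916071274 ctr [ 0.5199 -0.023 ]
foot in frame mm -38.94942893169678 -1.6176203204899542
```

Call:
step_arm([
  [0, 0.0015, 0.0025, -0.001, 0.5],
  [0, 0, 0, -0.002, 0],
  [0, 0, 0, -0.002, 0],
  [0, 0, 0, 0, 0],
])

```text
t: 6.45
tool_pos: [0.5252, -0.0207, 0.1151]
tool_rot: [-1.869, -2.517, 0.003]
contact_force: [0.4, -0.5, -2.4]
opening: 0.024
```

Call:
step_arm([
  [0, 0, 0, -0.0015, 0],
  [0, 0, 0, -0.0015, 0],
  [0, 0, 0, -0.0015, 0],
])

```text
t: 6.82
tool_pos: [0.5254, -0.0208, 0.1106]
tool_rot: [-1.87, -2.517, 0.003]
contact_force: [0.6, -1.0, -2.0]
opening: 0.0241
```

Call:
step_arm([
  [0, 0, 0, -0.0015, 0],
  [0, 0, 0, -0.0015, 0],
  [0, 0, 0, -0.0015, 0],
])

```text
t: 7.2
tool_pos: [0.5257, -0.0208, 0.1062]
tool_rot: [-1.87, -2.518, 0.002]
contact_force: [-0.5, 0.9, -0.2]
opening: 0.0239
```

Call:
step_arm([
  [0, 0, 0, -0.001, 0],
  [0, 0, 0, -0.001, 0],
])

```text
t: 7.45
tool_pos: [0.5261, -0.0207, 0.1048]
tool_rot: [-1.87, -2.518, 0.001]
contact_force: [-0.1, 0.5, 0.7]
opening: 0.024
```

Call:
step_arm([
  [0, -0.0003, 0, -0.001, 0],
  [0, -0.0003, 0, -0.001, 0],
])

```text
t: 7.7
tool_pos: [0.5259, -0.0207, 0.1032]
tool_rot: [-1.871, -2.519, 0.0]
contact_force: [0.5, 0.2, -0.4]
opening: 0.0237
```

Call:
step_arm([
  [0, -0.0003, 0, -0.001, 0],
  [0, -0.0003, 0, -0.001, 0],
])

```text
t: 7.95
tool_pos: [0.5256, -0.0207, 0.1013]
tool_rot: [-1.871, -2.52, -0.001]
contact_force: [-0.3, 0.2, -1.0]
opening: 0.0238
```

Call:
step_arm([
  [0, 0, 0, -0.0006, 0],
])

```text
t: 8.07
tool_pos: [0.5256, -0.0207, 0.1006]
tool_rot: [-1.871, -2.52, -0.001]
contact_force: [-0.7, -0.2, -0.3]
opening: 0.0242
```

Call:
step_arm([
  [0, 0, 0, -0.0006, 0],
])

```text
t: 8.2
tool_pos: [0.5256, -0.0208, 0.0999]
tool_rot: [-1.871, -2.52, -0.001]
contact_force: [0.2, 0.9, 0.7]
opening: 0.0241
```

Call:
step_arm([
  [0, 0, 0, -0.0006, 0],
])

```text
t: 8.32
tool_pos: [0.5256, -0.0208, 0.0993]
tool_rot: [-1.871, -2.52, -0.001]
contact_force: [0.1, 0.2, 0.8]
opening: 0.0237
```

Call:
step_arm([
  [0, 0, 0, -0.0006, 0],
])

```text
t: 8.45
tool_pos: [0.5255, -0.0208, 0.0986]
tool_rot: [-1.871, -2.52, -0.0]
contact_force: [-0.6, 0.9, 0.4]
opening: 0.0238
```

Call:
step_arm([
  [0, 0, 0, -0.0006, 0],
])

```text
t: 8.57
tool_pos: [0.5255, -0.0208, 0.098]
tool_rot: [-1.871, -2.519, -0.0]
contact_force: [-0.7, 0.3, 0.9]
opening: 0.0243
```

Call:
step_arm([
  [0, 0, 0, -0.0006, 0],
])

```text
t: 8.7
tool_pos: [0.5255, -0.0208, 0.0973]
tool_rot: [-1.871, -2.519, -0.0]
contact_force: [-0.4, 0.7, 0.6]
opening: 0.0242
```

Call:
step_arm([
  [0, 0, 0, -0.0006, 0],
])

```text
t: 8.82
tool_pos: [0.5255, -0.0208, 0.0967]
tool_rot: [-1.871, -2.519, -0.0]
contact_force: [0.9, 0.1, 0.5]
opening: 0.0239
```

Call:
step_arm([
  [0, 0, 0, -0.0006, 0],
])

```text
t: 8.95
tool_pos: [0.5255, -0.0208, 0.0961]
tool_rot: [-1.871, -2.519, -0.0]
contact_force: [-0.2, 0.9, 0.3]
opening: 0.0241
```

Call:
step_arm([
  [0, 0, 0, -0.0006, 0],
])

```text
t: 9.07
tool_pos: [0.5255, -0.0208, 0.0954]
tool_rot: [-1.871, -2.519, -0.0]
contact_force: [-0.2, -0.1, 0.7]
opening: 0.0238
```

Call:
step_arm([
  [0, 0, 0, -0.0006, 0],
])

```text
t: 9.2
tool_pos: [0.5255, -0.0208, 0.0948]
tool_rot: [-1.871, -2.519, -0.0]
contact_force: [-0.3, 0.0, 0.8]
opening: 0.024
```

Call:
step_arm([
  [0, 0, 0, -0.0006, 0],
])

```text
t: 9.32
tool_pos: [0.5255, -0.0208, 0.0941]
tool_rot: [-1.871, -2.52, -0.0]
contact_force: [0.1, 1.3, 0.8]
opening: 0.0242
```

Call:
step_arm([
  [0, 0, 0, -0.0006, 0],
])

```text
t: 9.45
tool_pos: [0.5255, -0.0208, 0.0938]
tool_rot: [-1.871, -2.52, 0.0]
contact_force: [-1.1, -0.1, 3.1]
opening: 0.0239
```

Call:
step_arm([
  [0, 0, 0, -0.0004, 0],
])

```text
t: 9.57
tool_pos: [0.5255, -0.0209, 0.0936]
tool_rot: [-1.871, -2.52, 0.0]
contact_force: [-1.8, 0.6, 1.7]
opening: 0.024
```

Call:
step_arm([
  [0, 0, 0, -0.0004, 0],
])

```text
t: 9.7
tool_pos: [0.5255, -0.0209, 0.0934]
tool_rot: [-1.871, -2.52, 0.0]
contact_force: [-0.7, 0.0, 2.4]
opening: 0.0242
```

Call:
step_arm([
  [0, 0, 0, -0.0006, 0],
])

```text
t: 9.82
tool_pos: [0.5255, -0.0209, 0.0929]
tool_rot: [-1.871, -2.52, 0.0]
contact_force: [-1.0, 1.0, 3.5]
opening: 0.0237
```

Call:
step_arm([
  [0, 0, 0, -0.0006, 0],
])

```text
t: 9.95
tool_pos: [0.5256, -0.0209, 0.0927]
tool_rot: [-1.871, -2.52, 0.0]
contact_force: [-1.8, -0.3, 4.9]
opening: 0.0237
```

Call:
step_arm([
  [0, 0, 0, -0.0007, 0],
])

```text
t: 10.07
tool_pos: [0.5258, -0.0209, 0.0927]
tool_rot: [-1.871, -2.52, 0.0]
contact_force: [-2.0, 1.2, 7.2]
opening: 0.0242
```

Call:
step_arm([
  [0, -0.0001, 0, -0.0009, 0],
])

```text
t: 10.2
tool_pos: [0.5258, -0.0209, 0.0926]
tool_rot: [-1.871, -2.52, 0.0]
contact_force: [-2.4, -0.3, 6.4]
opening: 0.0241
```

Call:
step_arm([
  [0, -0.0001, 0, -0.0013, 0],
])

```text
t: 10.32
tool_pos: [0.5259, -0.021, 0.0925]
tool_rot: [-1.871, -2.52, 0.0]
contact_force: [-3.2, 0.6, 8.7]
opening: 0.0238
```

Call:
step_arm([
  [0, -0.0006, 0, -0.0016, 0],
])

```text
t: 10.45
tool_pos: [0.5258, -0.021, 0.0924]
tool_rot: [-1.871, -2.521, -0.0]
contact_force: [-3.4, 1.7, 9.0]
opening: 0.0239
```

Call:
step_arm([
  [0, -0.0008, 0, -0.002, 0],
])

```text
t: 10.58
tool_pos: [0.5258, -0.021, 0.0923]
tool_rot: [-1.872, -2.522, -0.001]
contact_force: [-3.0, 1.3, 10.3]
opening: 0.024
```

Call:
step_arm([
  [0, -0.0008, 0, -0.0022, 0],
])

```text
t: 10.7
tool_pos: [0.5258, -0.0211, 0.0922]
tool_rot: [1.872, 2.523, 0.003]
contact_force: [-4.3, 2.1, 11.9]
opening: 0.0243
```

Call:
step_arm([
  [0, -0.0008, 0, -0.0021, 0],
  [0, -0.0008, 0, -0.0021, 0],
])

```text
t: 10.95
tool_pos: [0.5257, -0.0211, 0.0922]
tool_rot: [1.87, 2.521, 0.005]
contact_force: [-3.7, 1.4, 11.3]
opening: 0.0238
```

```bash
python3 look.py w6;  python3 - <<'E'
import cv2
a=cv2.imread("pics/w6.png");cv2.imwrite("pics/w6c.png",cv2.resize(a[150:340,275:465],None,fx=3,fy=3,interpolation=cv2.INTER_CUBIC))
E
```

```text
10.95 [0.5257, -0.0211, 0.0922] [1.8703, 2.5211, 0.0048] [-3.72  1.42 11.31] [0.283 0.963 0.064]
```

View pics/w6c.png

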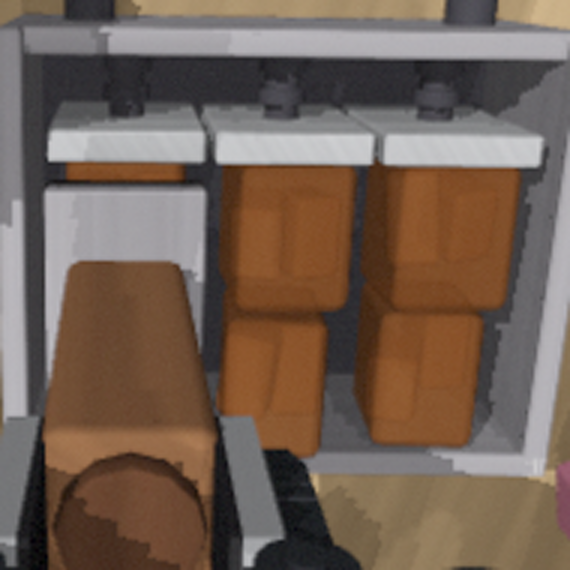

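Call:
step_arm([
  [0, -0.0018, 0.0005, -0.0021, 0],
])

```text
t: 11.12
tool_pos: [0.5251, -0.0209, 0.0921]
tool_rot: [1.869, 2.519, 0.006]
contact_force: [-1.7, -0.1, 8.3]
opening: 0.0242
```

Call:
step_arm([
  [0, -0.0013, 0.0002, -0.0025, 0],
  [0, -0.0013, 0.0002, -0.0025, 0],
])

```text
t: 11.38
tool_pos: [0.525, -0.0212, 0.092]
tool_rot: [1.865, 2.515, 0.009]
contact_force: [-3.2, 0.7, 11.0]
opening: 0.0242
```

Call:
step_arm([
  [0, -0.0015, 0.0003, -0.0026, 0],
  [0, -0.0015, 0.0002, -0.0026, 0],
  [0, -0.0015, 0.0002, -0.0026, 0],
])

```text
t: 11.75
tool_pos: [0.5246, -0.0213, 0.0919]
tool_rot: [1.86, 2.509, 0.015]
contact_force: [-3.1, 0.2, 11.5]
opening: 0.0237
```

```bash
python3 - <<'E'
from scipy.spatial.transform import Rotation as Ro
for r in [[2.237,2.204,.008],[-1.874,-2.514,-.005],[-1.88,-2.506,.005],[-1.869,-2.517,.003],[-1.87,-2.518,.001],[-1.871,-2.52,-.001],[-1.871,-2.52,0],[1.872,2.523,.003],[1.87,2.521,.005],[1.869,2.519,.006],[1.865,2.515,.009],[1.86,2.509,.015]]:
    print(r,Ro.from_rotvec(r).as_matrix()[:,2].round(4))
from station import ctrl
o=ctrl.get_obs();print(o['wrist_torque'],Ro.from_rotvec(o['tool_rot']).as_matrix().round(4))
E
```

```text
[2.237, 2.204, 0.008] [ 0.0045  0.0027 -1.    ]
[-1.874, -2.514, -0.005] [-0.0029  0.0061 -1.    ]
[-1.88, -2.506, 0.005] [-0.0089  0.0027 -1.    ]
[-1.869, -2.517, 0.003] [-0.0064  0.0024 -1.    ]
[-1.87, -2.518, 0.001] [-0.0045  0.0026 -1.    ]
[-1.871, -2.52, -0.001] [-0.002   0.0023 -1.    ]
[-1.871, -2.52, 0] [-0.0024  0.0018 -1.    ]
[1.872, 2.523, 0.003] [ 0.0011  0.0016 -1.    ]
[1.87, 2.521, 0.005] [ 4.1e-03  9.0e-04 -1.0e+00]
[1.869, 2.519, 0.006] [ 6.3e-03  1.0e-04 -1.0e+00]
[1.865, 2.515, 0.009] [ 0.0119 -0.0017 -0.9999]
[1.86, 2.509, 0.015] [ 0.0204 -0.0032 -0.9998]
[0.23563552 0.79057375 0.07216758] [[-0.2904  0.9567  0.0204]
 [ 0.9569  0.2905 -0.0032]
 [-0.009   0.0186 -0.9998]]
```

Call:
step_arm([
  [0, 0, 0, 0.003, 0],
  [0, 0, 0, 0.012, 0],
  [0, 0, 0, 0.015, 0],
  [0, 0, 0, 0, 0],
])

```text
t: 12.25
tool_pos: [0.5237, -0.0214, 0.1218]
tool_rot: [1.861, 2.51, 0.014]
contact_force: [-0.1, 0.3, -2.6]
opening: 0.0239
```

```bash
python3 look.py w7;  python3 - <<'E'
import cv2
from scipy.spatial.transform import Rotation as Ro
from station import ctrl
print(Ro.from_rotvec(ctrl.get_obs()['tool_rot']).as_matrix().round(4))
a=cv2.imread("pics/w7.png");cv2.imwrite("pics/w7c.png",cv2.resize(a[150:340,275:465],None,fx=3,fy=3,interpolation=cv2.INTER_CUBIC))
E
```

```text
12.25 [0.5237, -0.0214, 0.1218] [1.8613, 2.5095, 0.0135] [-0.08  0.25 -2.59] [ 0.016  0.015 -0.028]
[[-0.2902  0.9568  0.0172]
 [ 0.9569  0.2903 -0.0029]
 [-0.0078  0.0156 -0.9998]]
```

View pics/w7c.png

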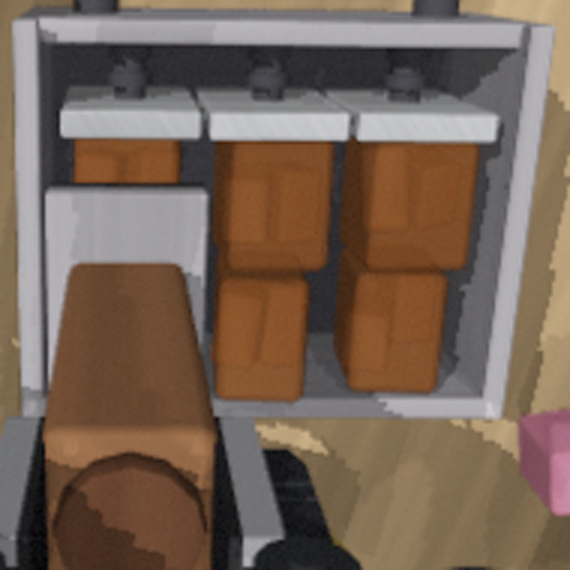

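```bash
python3 - <<'E'
from rel import *
rel("pics/w7.npz",275,150,3,[(16,20),(552,25),(502,417),(22,416)],[0,1,2,3],[(46,191),(208,191)],.1218)
E
```

```text
frame [ 0.5574 -0.0103  0.2839] 16.266201606255688 1.781207174118606
foot w 0.03548625181311938 yaw 16.665274847304996 ctr [ 0.5223 -0.0214]
foot in frame mm -36.790150945773085 -0.8108400111146753
```

Call:
step_arm([
  [0, 0, 0, 0.01, 0],
  [0, 0.02, 0.006, 0.004, 0],
  [0, 0.03, 0.009, 0, 0],
  [0, 0.018, 0.0055, 0, 0],
  [0, 0, 0, 0, 0],
])

```text
t: 12.92
tool_pos: [0.5921, -0.0002, 0.1357]
tool_rot: [1.864, 2.511, 0.011]
contact_force: [-0.4, -1.2, -1.4]
opening: 0.024
```

```bash
python3 look.py w8;  python3 - <<'E'
import cv2
a=cv2.imread("pics/w8.png");cv2.imwrite("pics/w8c.png",cv2.resize(a[140:340,180:380],None,fx=3,fy=3,interpolation=cv2.INTER_CUBIC))
E
```

```text
12.925 [0.5921, -0.0002, 0.1357] [1.8636, 2.5113, 0.0109] [-0.37 -1.22 -1.37] [ 0.063  0.01  -0.051]
```

View pics/w8c.png

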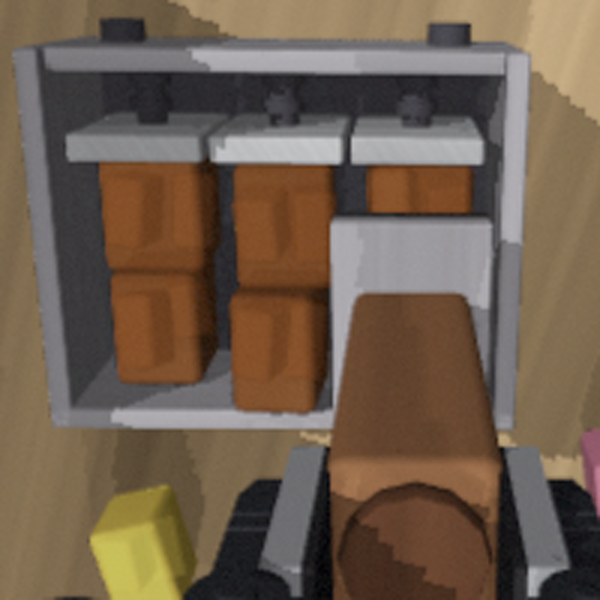

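```bash
python3 - <<'E'
from rel import *
rel("pics/w8.npz",180,140,3,[(15,48),(529,44),(512,428),(55,425)],[0,1,2,3],[(331,221),(491,219)],.1357)
from scipy.spatial.transform import Rotation as Ro
print(Ro.from_rotvec([1.8636, 2.5113, 0.0109]).as_matrix()[:,2])
E
```

```text
frame [ 0.5576 -0.0093  0.289 ] 16.55685209729898 1.765838911945849
foot w 0.035049947913033584 yaw 17.40670108488219 ctr [0.5907 0.    ]
foot in frame mm 34.42891618276443 -0.4990154222993242
[ 0.01566363 -0.00294355 -0.99987299]
```

Call:
step_arm([
  [0, 0.0018, 0.001, -0.008, -0.5],
  [0, 0, 0, -0.008, 0],
  [0, 0, 0, -0.004, 0],
  [0, 0, 0, -0.0015, 0],
  [0, 0, 0, -0.0015, 0],
])

```text
t: 13.6
tool_pos: [0.5909, 0.0001, 0.1102]
tool_rot: [1.878, 2.503, 0.008]
contact_force: [0.6, -0.2, -2.5]
opening: 0.0241
```

Call:
step_arm([
  [0, 0.003, 0.0007, 0, 0.3],
  [0, 0, 0, -0.001, 0],
])

```text
t: 13.85
tool_pos: [0.5944, 0.0008, 0.1095]
tool_rot: [1.871, 2.508, 0.009]
contact_force: [0.1, 0.1, -2.8]
opening: 0.0242
```

Call:
step_arm([
  [0, 0, 0, -0.0012, 0],
  [0, 0, 0, -0.0012, 0],
  [0, 0, 0, -0.0012, 0],
])

```text
t: 14.22
tool_pos: [0.5949, 0.0007, 0.1066]
tool_rot: [1.87, 2.507, 0.009]
contact_force: [-1.6, -0.0, 0.2]
opening: 0.0239
```

Call:
step_arm([
  [0, 0, 0, -0.0012, 0],
  [0, 0, 0, -0.0012, 0],
  [0, 0, 0, -0.0012, 0],
  [0, 0, 0, -0.0012, 0],
])

```text
t: 14.72
tool_pos: [0.5954, 0.0009, 0.1025]
tool_rot: [1.87, 2.507, 0.011]
contact_force: [-0.1, 0.1, 0.1]
opening: 0.0238
```

Call:
step_arm([
  [0, 0, 0, -0.0012, 0],
  [0, 0, 0, -0.0012, 0],
  [0, 0, 0, -0.0012, 0],
  [0, 0, 0, -0.0012, 0],
])

```text
t: 15.22
tool_pos: [0.5956, 0.0009, 0.0975]
tool_rot: [1.869, 2.506, 0.011]
contact_force: [-0.2, 0.2, -0.5]
opening: 0.0239
```

Call:
step_arm([
  [0, 0, 0, -0.001, 0],
  [0, 0, 0, -0.001, 0],
])

```text
t: 15.48
tool_pos: [0.5957, 0.001, 0.0953]
tool_rot: [1.869, 2.506, 0.012]
contact_force: [0.0, 1.0, -0.5]
opening: 0.0239
```

Call:
step_arm([
  [0, 0, 0, -0.0006, 0],
])

```text
t: 15.6
tool_pos: [0.5957, 0.0009, 0.0947]
tool_rot: [1.869, 2.506, 0.012]
contact_force: [-0.5, 0.6, 0.1]
opening: 0.024
```

Call:
step_arm([
  [0, 0, 0, -0.0006, 0],
])

```text
t: 15.72
tool_pos: [0.5958, 0.0009, 0.0942]
tool_rot: [1.869, 2.506, 0.012]
contact_force: [-0.6, 1.2, 3.0]
opening: 0.0238
```

Call:
step_arm([
  [0, 0.0005, 0, -0.0008, 0],
])

```text
t: 15.85
tool_pos: [0.5962, 0.0009, 0.0938]
tool_rot: [1.869, 2.506, 0.011]
contact_force: [-1.5, 0.9, 3.2]
opening: 0.0237
```

Call:
step_arm([
  [0, 0.0005, 0, -0.0012, 0],
])

```text
t: 15.98
tool_pos: [0.5968, 0.0009, 0.0931]
tool_rot: [1.869, 2.507, 0.011]
contact_force: [-2.3, 0.4, 5.1]
opening: 0.024
```

Call:
step_arm([
  [0, -0.001, 0, 0.0008, 0],
  [0, -0.001, 0, 0.0, 0],
])

```text
t: 16.23
tool_pos: [0.595, 0.0008, 0.0932]
tool_rot: [1.869, 2.506, 0.012]
contact_force: [1.1, -1.0, -0.2]
opening: 0.0242
```

Call:
step_arm([
  [0, 0, 0, -0.0012, 0],
])

```text
t: 16.35
tool_pos: [0.5955, 0.0006, 0.0927]
tool_rot: [1.868, 2.505, 0.013]
contact_force: [-0.3, 0.5, 6.4]
opening: 0.0238
```

Call:
step_arm([
  [0, 0, 0, -0.0014, 0],
])

```text
t: 16.48
tool_pos: [0.596, 0.0005, 0.0924]
tool_rot: [1.867, 2.504, 0.013]
contact_force: [-2.5, -0.6, 7.6]
opening: 0.024
```

Call:
step_arm([
  [0, -0.0005, 0, -0.0018, 0],
])

```text
t: 16.6
tool_pos: [0.596, 0.0004, 0.0923]
tool_rot: [1.867, 2.503, 0.014]
contact_force: [-2.5, 0.9, 8.9]
opening: 0.024
```

Call:
step_arm([
  [0, -0.0004, 0.0003, -0.0023, 0],
])

```text
t: 16.73
tool_pos: [0.5963, 0.0004, 0.0921]
tool_rot: [1.866, 2.503, 0.014]
contact_force: [-3.6, -0.4, 10.7]
opening: 0.0239
```

Call:
step_arm([
  [0, -0.0005, 0.0003, -0.0025, 0],
])

```text
t: 16.85
tool_pos: [0.5964, 0.0005, 0.0919]
tool_rot: [1.865, 2.502, 0.014]
contact_force: [-4.2, -0.4, 12.0]
opening: 0.0239
```

Call:
step_arm([
  [0, -0.0003, 0.0002, -0.0023, 0],
  [0, -0.0003, 0.0002, -0.0023, 0],
  [0, -0.0003, 0.0002, -0.0023, 0],
])

```text
t: 17.23
tool_pos: [0.5965, 0.0004, 0.092]
tool_rot: [1.864, 2.501, 0.013]
contact_force: [-3.6, -0.3, 11.6]
opening: 0.0244
```

Call:
step_arm([
  [0, 0, 0, 0.003, 0],
  [0, 0, 0, 0.012, 0],
  [0, 0, 0, 0.02, 0],
  [0, -0.0187, -0.0048, 0.008, 0],
  [0, -0.0187, -0.0048, 0, 0],
  [0, 0, 0, 0, 0],
])

```text
t: 17.98
tool_pos: [0.5582, -0.0094, 0.1385]
tool_rot: [1.863, 2.501, 0.013]
contact_force: [0.2, -0.2, -1.9]
opening: 0.0234
```

```bash
python3 look.py w9;  python3 - <<'E'
import cv2
a=cv2.imread("pics/w9.png");cv2.imwrite("pics/w9c.png",cv2.resize(a[140:340,210:410],None,fx=3,fy=3,interpolation=cv2.INTER_CUBIC))
E
```

```text
17.975 [0.5582, -0.0094, 0.1385] [1.8632, 2.5005, 0.0131] [ 0.23 -0.22 -1.94] [0.056 0.018 0.038]
```

View pics/w9c.png

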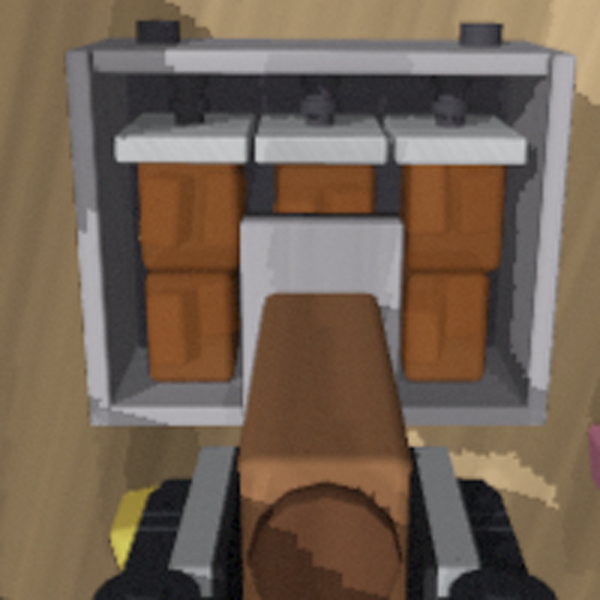

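```bash
python3 - <<'E'
from rel import *
rel("pics/w9.npz",210,140,3,[(67,52),(576,52),(545,424),(92,424)],[0,1,2,3],[(241,219),(402,219)],.1385)
z=np.load("pics/w9.npz");A=(z['K'],z['R'],z['t'])
f=lambda L:[(x/3+210-.38,y/3+140-.38) for x,y in L]
c,s=np.cos(.283),np.sin(.283)
P=back(f([(142,200),(238,200),(148,320),(236,320),(406,200),(500,200),(404,320),(486,320),(276,190),(374,190)]),.044,*A)[:,:2]-np.array([.5575,-.0103])
print((P@np.array([[c,-s],[s,c]])*1000).round(1).tolist())
E
```

```text
frame [ 0.5577 -0.01    0.2838] 16.259700462342956 1.0906027907953444
foot w 0.03523057332798248 yaw 16.365835241074386 ctr [ 0.5567 -0.0091]
foot in frame mm -0.6397910684004633 1.1358548875093046
[[-49.0, 21.0], [-22.5, 21.1], [-49.0, -14.0], [-23.8, -14.0], [23.9, 21.2], [50.1, 21.3], [24.5, -13.9], [48.2, -13.9], [-12.0, 23.9], [15.0, 24.0]]
```

Call:
step_arm([
  [0, 0.001, 0, -0.008, 0],
  [0, 0.0005, 0, -0.01, 0],
  [0, 0.0005, 0, -0.005, 0],
  [0, 0, 0, -0.002, 0],
  [0, 0, 0, -0.001, 0],
])

```text
t: 18.65
tool_pos: [0.5628, -0.0089, 0.1111]
tool_rot: [1.862, 2.5, 0.015]
contact_force: [0.6, 0.7, -0.1]
opening: 0.0241
```

Call:
step_arm([
  [0, -0.0025, -0.0005, 0.002, 0],
  [0, -0.001, 0, -0.001, 0],
])

```text
t: 18.9
tool_pos: [0.559, -0.0095, 0.1122]
tool_rot: [1.862, 2.5, 0.015]
contact_force: [-1.3, 0.4, -2.1]
opening: 0.0237
```

Call:
step_arm([
  [0, 0, 0, -0.0014, 0],
  [0, 0, 0, -0.0014, 0],
  [0, 0, 0, -0.0014, 0],
  [0, 0, 0, -0.0014, 0],
])

```text
t: 19.4
tool_pos: [0.5595, -0.0094, 0.1076]
tool_rot: [1.861, 2.499, 0.016]
contact_force: [-0.9, 0.3, 0.2]
opening: 0.024
```

Call:
step_arm([
  [0, 0, 0, -0.0014, 0],
  [0, 0, 0, -0.0014, 0],
  [0, 0, 0, -0.0014, 0],
  [0, 0, 0, -0.0014, 0],
])

```text
t: 19.9
tool_pos: [0.5598, -0.0093, 0.1019]
tool_rot: [1.861, 2.499, 0.017]
contact_force: [-1.0, 1.2, 1.0]
opening: 0.0242
```

Call:
step_arm([
  [0, 0.0002, 0, -0.0014, 0],
  [0, 0.0002, 0, -0.0014, 0],
  [0, 0.0002, 0, -0.0014, 0],
  [0, 0.0002, 0, -0.001, 0],
])

```text
t: 20.4
tool_pos: [0.5605, -0.0093, 0.0964]
tool_rot: [1.861, 2.499, 0.017]
contact_force: [-1.4, 0.4, 1.3]
opening: 0.0238
```

Call:
step_arm([
  [0, 0.0002, 0, -0.0008, 0],
  [0, 0.0002, 0, -0.0006, 0],
])

```text
t: 20.65
tool_pos: [0.5608, -0.0093, 0.0953]
tool_rot: [1.861, 2.5, 0.016]
contact_force: [-1.5, 0.7, 4.4]
opening: 0.0239
```

Call:
step_arm([
  [0, 0.0003, 0, -0.0008, 0],
])

```text
t: 20.78
tool_pos: [0.5611, -0.0095, 0.0951]
tool_rot: [1.861, 2.5, 0.016]
contact_force: [-2.6, 0.2, 6.0]
opening: 0.0237
```

Call:
step_arm([
  [0, 0.0002, 0, -0.0012, 0],
])

```text
t: 20.9
tool_pos: [0.5612, -0.0096, 0.0946]
tool_rot: [1.861, 2.5, 0.015]
contact_force: [-2.9, 0.3, 6.3]
opening: 0.0239
```

Call:
step_arm([
  [0, 0, 0, -0.0013, 0],
])

```text
t: 21.02
tool_pos: [0.5612, -0.0096, 0.0939]
tool_rot: [1.861, 2.5, 0.015]
contact_force: [-1.4, 0.1, 4.7]
opening: 0.024
```

Call:
step_arm([
  [0, 0, 0, -0.0011, 0],
])

```text
t: 21.15
tool_pos: [0.5612, -0.0096, 0.0932]
tool_rot: [1.861, 2.5, 0.015]
contact_force: [-2.4, 0.1, 4.0]
opening: 0.024
```

Call:
step_arm([
  [0, 0, 0, -0.0011, 0],
])

```text
t: 21.28
tool_pos: [0.5614, -0.0097, 0.0927]
tool_rot: [1.861, 2.5, 0.014]
contact_force: [-3.6, -0.1, 8.1]
opening: 0.0238
```

Call:
step_arm([
  [0, 0, 0, -0.0015, 0],
])

```text
t: 21.4
tool_pos: [0.5617, -0.0098, 0.0925]
tool_rot: [1.86, 2.5, 0.014]
contact_force: [-4.8, -0.6, 11.5]
opening: 0.0238
```

Call:
step_arm([
  [0, -0.0003, 0.0003, -0.0019, 0],
])

```text
t: 21.52
tool_pos: [0.5618, -0.0098, 0.0924]
tool_rot: [1.86, 2.5, 0.014]
contact_force: [-5.4, 0.1, 12.7]
opening: 0.0241
```

Call:
step_arm([
  [0, -0.0006, 0.0003, -0.0018, 0],
  [0, -0.0006, 0.0003, -0.0018, 0],
])

```text
t: 21.78
tool_pos: [0.5617, -0.0098, 0.0924]
tool_rot: [1.858, 2.498, 0.014]
contact_force: [-4.3, -0.1, 10.5]
opening: 0.0241
```

Call:
step_arm([
  [0, 0, 0, 0.003, 0],
  [0, 0, 0, 0.012, 0],
  [0, 0, 0, 0.03, 0],
  [0, 0.007, -0.03, 0.01, 0],
  [0, 0.013, -0.045, 0, 0],
  [0, 0, 0, 0, 0],
])

```text
t: 22.52
tool_pos: [0.5816, -0.0865, 0.1469]
tool_rot: [1.856, 2.499, 0.013]
contact_force: [-0.4, -0.1, -2.7]
opening: 0.0238
```

```bash
python3 look.py w10;  python3 - <<'E'
import cv2
a=cv2.imread("pics/w10.png");cv2.imwrite("pics/w10c.png",cv2.resize(a[60:260,200:440],None,fx=3.3,fy=3,interpolation=cv2.INTER_CUBIC))
E
```

```text
22.525 [0.5816, -0.0865, 0.1469] [1.8557, 2.499, 0.0128] [-0.39 -0.1  -2.69] [ 0.008  0.043 -0.029]
```

View pics/w10c.png

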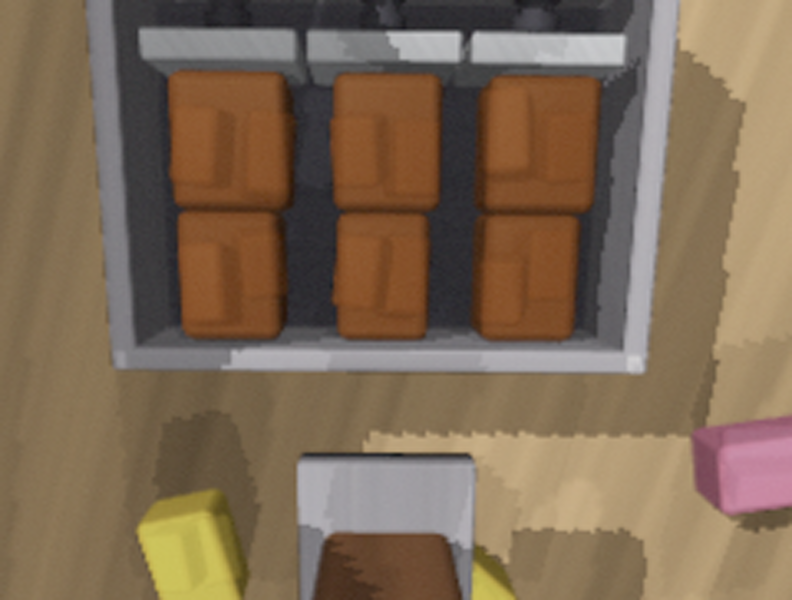

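Call:
step_arm([
  [0, -0.009, 0.033, 0, 0],
  [0, -0.009, 0.033, 0, 0],
  [0, -0.003, 0.011, -0.005, 0],
  [0, 0, 0, -0.01, 0],
  [0, 0, 0, 0, 0],
])

```text
t: 23.2
tool_pos: [0.5579, -0.0045, 0.1284]
tool_rot: [1.855, 2.504, 0.012]
contact_force: [0.3, 0.3, -2.4]
opening: 0.024
```

Call:
step_arm([
  [0, 0.002, -0.005, 0, -0.4],
  [0, 0, 0, -0.008, 0],
  [0, 0, 0, -0.003, 0],
  [0, 0, 0, 0, 0],
])

```text
t: 23.7
tool_pos: [0.5606, -0.0119, 0.1165]
tool_rot: [1.868, 2.494, 0.011]
contact_force: [-0.7, 0.5, -2.3]
opening: 0.0239
```

```bash
python3 look.py w11;  python3 - <<'E'
import cv2
a=cv2.imread("pics/w11.png");cv2.imwrite("pics/w11c.png",cv2.resize(a[150:350,210:410],None,fx=3,fy=3,interpolation=cv2.INTER_CUBIC))
E
```

```text
23.7 [0.5606, -0.0119, 0.1165] [1.8678, 2.4942, 0.0111] [-0.69  0.46 -2.26] [0.021 0.012 0.031]
```

View pics/w11c.png

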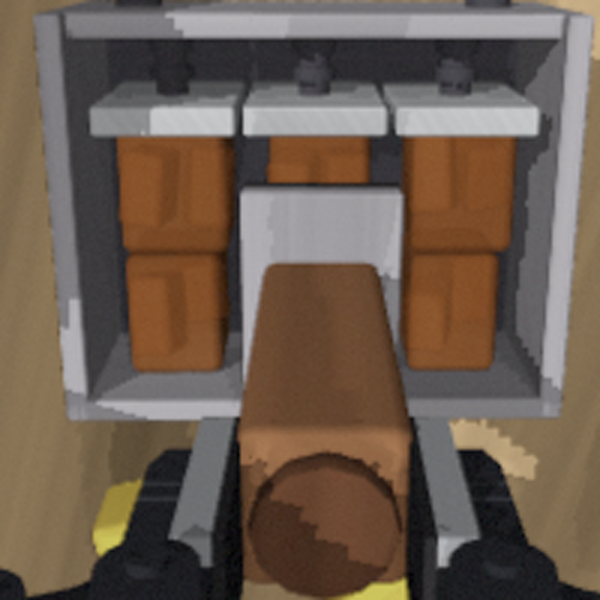

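Call:
step_arm([
  [0, 0, 0.002, -0.003, 0],
  [0, 0, 0, -0.005, 0],
  [0, 0, 0, -0.004, 0],
  [0, 0, 0, -0.003, 0],
  [0, 0, 0, 0, 0],
])

```text
t: 24.38
tool_pos: [0.5606, -0.0096, 0.1007]
tool_rot: [1.867, 2.494, 0.011]
contact_force: [-0.2, 0.4, -2.1]
opening: 0.0239
```

Call:
step_arm([
  [0, 0, 0, -0.0025, 0],
  [0, 0, 0, -0.0015, 0],
  [0, 0, 0, -0.001, 0],
  [0, 0, 0, -0.0006, 0],
])

```text
t: 24.88
tool_pos: [0.5609, -0.0096, 0.0951]
tool_rot: [1.867, 2.494, 0.012]
contact_force: [0.2, 0.3, -3.2]
opening: 0.0238
```

Call:
step_arm([
  [0, 0, 0, -0.0006, 0],
])

```text
t: 25.0
tool_pos: [0.561, -0.0096, 0.0946]
tool_rot: [1.867, 2.494, 0.012]
contact_force: [-0.4, 0.3, -2.8]
opening: 0.0237
```

Call:
step_arm([
  [0, 0, 0, -0.0006, 0],
])

```text
t: 25.12
tool_pos: [0.561, -0.0096, 0.0939]
tool_rot: [1.867, 2.494, 0.012]
contact_force: [-0.2, 0.0, -2.1]
opening: 0.0236
```

Call:
step_arm([
  [0, 0, 0, -0.0007, 0],
])

```text
t: 25.25
tool_pos: [0.561, -0.0096, 0.0933]
tool_rot: [1.867, 2.494, 0.012]
contact_force: [-1.0, -0.2, -1.9]
opening: 0.0243
```

Call:
step_arm([
  [0, 0, 0, -0.0008, 0],
])

```text
t: 25.38
tool_pos: [0.5613, -0.0098, 0.093]
tool_rot: [1.866, 2.493, 0.012]
contact_force: [-1.2, -0.7, 2.1]
opening: 0.0238
```

Call:
step_arm([
  [0, -0.0003, 0.0002, -0.0015, 0],
  [0, -0.0003, 0.0002, -0.0018, 0],
])

```text
t: 25.62
tool_pos: [0.5617, -0.0101, 0.0927]
tool_rot: [1.864, 2.492, 0.011]
contact_force: [-2.8, -1.6, 7.1]
opening: 0.0238
```

Call:
step_arm([
  [0, -0.0005, 0.0004, -0.0024, 0],
])

```text
t: 25.75
tool_pos: [0.5618, -0.0101, 0.0925]
tool_rot: [1.863, 2.491, 0.011]
contact_force: [-4.0, -0.7, 10.5]
opening: 0.0239
```

Call:
step_arm([
  [0, -0.0006, 0.0004, -0.0026, 0],
])

```text
t: 25.88
tool_pos: [0.5619, -0.0102, 0.0925]
tool_rot: [1.862, 2.49, 0.011]
contact_force: [-5.6, 0.1, 10.2]
opening: 0.0237
```

Call:
step_arm([
  [0, -0.0008, 0.0004, -0.0028, 0],
])

```text
t: 26.0
tool_pos: [0.5619, -0.0102, 0.0925]
tool_rot: [1.861, 2.489, 0.011]
contact_force: [-3.4, -0.7, 10.6]
opening: 0.0239
```

Call:
step_arm([
  [0, -0.0008, 0.0004, -0.0031, 0],
  [0, -0.0008, 0.0004, -0.0031, 0],
])

```text
t: 26.25
tool_pos: [0.5619, -0.0103, 0.0925]
tool_rot: [1.859, 2.487, 0.011]
contact_force: [-4.2, -0.1, 12.0]
opening: 0.0244
```

Now a steady hold at this command (about 14.5 N on the glass).

Call:
step_arm([
  [0, -0.0008, 0.0004, -0.003, 0],
  [0, -0.0008, 0.0004, -0.003, 0],
  [0, -0.0008, 0.0004, -0.003, 0],
])

```text
t: 26.62
tool_pos: [0.5617, -0.0101, 0.0926]
tool_rot: [1.856, 2.484, 0.011]
contact_force: [-4.8, 0.1, 12.0]
opening: 0.0241
```

Call:
step_arm([
  [0, -0.0008, 0.0004, -0.003, 0],
  [0, -0.0008, 0.0004, -0.003, 0],
])

```text
t: 26.88
tool_pos: [0.5616, -0.01, 0.0926]
tool_rot: [1.854, 2.482, 0.011]
contact_force: [-6.1, -1.6, 11.7]
opening: 0.0239
```

Call:
step_arm([
  [0, 0, 0, 0.002, 0],
  [0, 0, 0, 0.005, 0],
  [0, 0, 0, 0.02, 0],
  [0, 0, 0, 0.03, 0],
  [0, 0, 0, 0.02, 0],
  [0, 0, 0, 0, 0],
])

```text
t: 27.62
tool_pos: [0.5617, -0.0097, 0.1742]
tool_rot: [1.853, 2.481, 0.013]
contact_force: [-0.0, -0.9, -2.6]
opening: 0.0236
```

```bash
python3 look.py w12;  python3 - <<'E'
import cv2
from scipy.spatial.transform import Rotation as Ro
from station import ctrl
print(Ro.from_rotvec(ctrl.get_obs()['tool_rot']).as_matrix().round(4))
p=ctrl.get_image("top");cv2.imwrite("pics/top12.png",cv2.resize(p["color"][:,:,::-1][150:300,160:400],None,fx=3.3,fy=3.3,interpolation=cv2.INTER_CUBIC))
E
```

```text
27.625 [0.5617, -0.0097, 0.1742] [1.8532, 2.4812, 0.0132] [-0.03 -0.88 -2.64] [ 0.037 -0.013  0.009]
[[-0.2833  0.9583  0.0389]
 [ 0.9586  0.2842 -0.0197]
 [-0.0299  0.0317 -0.999 ]]
```

View pics/w12.png

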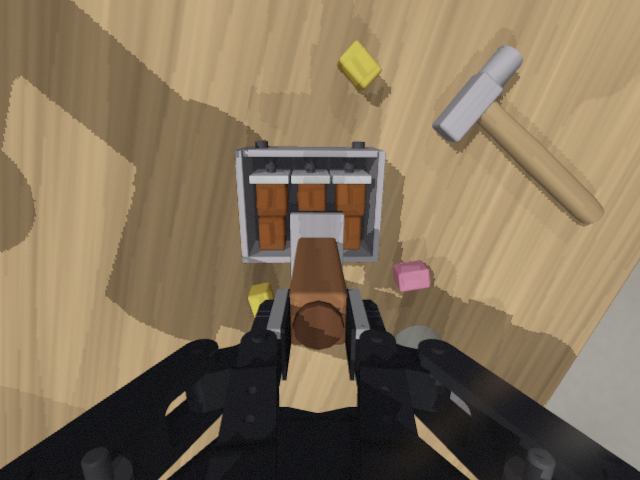

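View pics/top12.png

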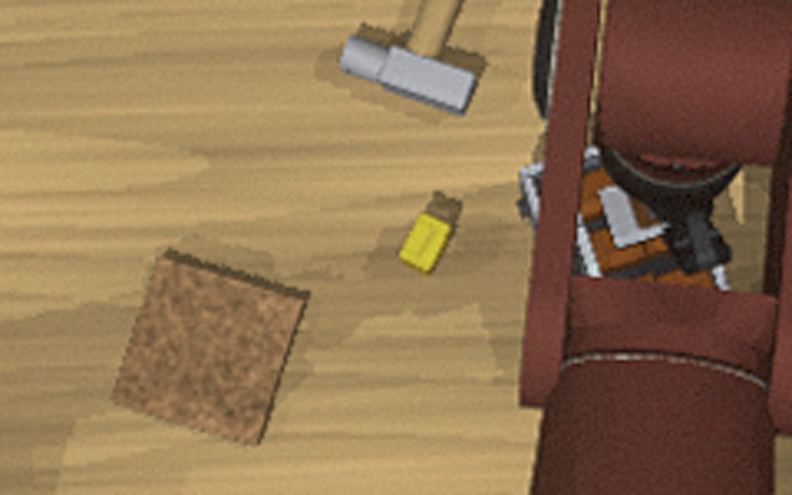

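Call:
step_arm([
  [0, -0.012, 0.038, 0, 0],
  [0, -0.012, 0.038, 0, 0],
  [0, -0.012, 0.038, 0, 0],
  [0, -0.012, 0.038, 0, 0],
  [0, -0.012, 0.03, 0, 0],
  [0, 0, 0, 0, 0],
])

```text
t: 28.48
tool_pos: [0.493, 0.1765, 0.162]
tool_rot: [1.865, 2.491, -0.005]
contact_force: [-0.2, -0.8, -1.9]
opening: 0.0241
```

```bash
python3 look.py w13;  python3 - <<'E'
import cv2
from station import ctrl
p=ctrl.get_image("top");cv2.imwrite("pics/top13.png",cv2.resize(p["color"][:,:,::-1][170:270,160:400],None,fx=3.3,fy=3.3,interpolation=cv2.INTER_CUBIC))
E
```

```text
28.475 [0.493, 0.1765, 0.162] [1.8646, 2.4909, -0.0048] [-0.15 -0.8  -1.87] [ 0.012 -0.007 -0.02 ]
```

View pics/w13.png

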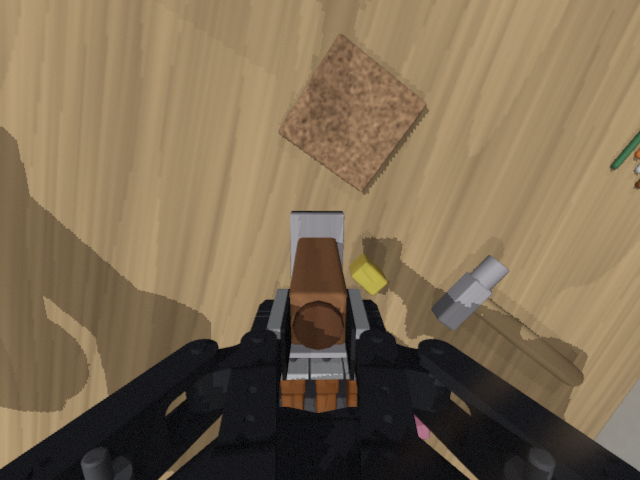

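View pics/top13.png

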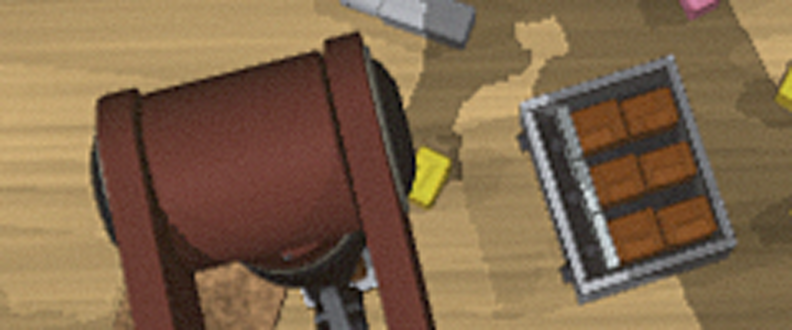

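```bash
python3 - <<'E'
from h import *
z=np.load("pics/w13.npz");A=(z['K'],z['R'],z['t'])
px=[(343,36),(425.5,106),(363,190),(280,131)]
B=back(px,.01,*A);print(B.round(4),B.mean(0))
C=back([(291,212),(344,212)],.126,*A);d=C[1]-C[0];yaw=np.arctan2(d[1],d[0]);n=np.array([-np.sin(yaw),np.cos(yaw)])
print(yaw*57.3,np.linalg.norm(d),(C[0,:2]+C[1,:2])/2-.028*n)
s=.05;print(fit([(s,s,.01),(s,-s,.01),(-s,-s,.01),(-s,s,.01)],[px[0],px[1],px[2],px[3]],*A,x0=(.5,.26,.75)), "mean px dir")
from scipy.spatial.transform import Rotation as Ro
print(Ro.from_rotvec([1.8646,2.4909,-.0048]).as_matrix().round(3))
E
```

```text
[[0.4708 0.3322 0.01  ]
 [0.5606 0.3004 0.01  ]
 [0.5304 0.2111 0.01  ]
 [0.438  0.2417 0.01  ]] [0.4999651  0.27135331 0.01      ]
16.174435429000766 0.0347169715164204 [0.49181659 0.17689341]
(array([0.50012465, 0.27081766, 1.23617404]), np.float64(3.88626288656053)) mean px dir
[[-0.281  0.959  0.022]
 [ 0.959  0.282 -0.021]
 [-0.026  0.016 -1.   ]]
```

Call:
step_arm([
  [0, 0.0027, 0.031, 0, 0],
  [0, 0.0027, 0.031, -0.01, 0],
  [0, 0.0027, 0.028, -0.02, 0],
  [0, 0, 0, -0.02, 0],
  [0, 0, 0, 0, 0],
])

```text
t: 29.2
tool_pos: [0.5043, 0.2612, 0.1087]
tool_rot: [1.877, 2.479, -0.011]
contact_force: [-0.5, -0.7, -2.4]
opening: 0.0244
```

```bash
python3 look.py w14
```

```text
29.2 [0.5043, 0.2612, 0.1087] [1.877, 2.4794, -0.0105] [-0.49 -0.73 -2.39] [-0.007  0.013 -0.023]
```

View pics/w14.png

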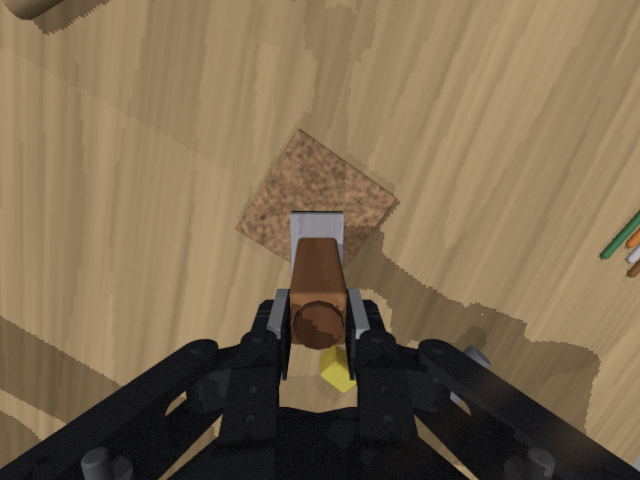

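```bash
python3 - <<'E'
from h import *
z=np.load("pics/w14.npz");A=(z['K'],z['R'],z['t'])
px=[(301,130),(396,201),(236,226)]
B=back(px,.01,*A);print(B.round(4),(B[1]+B[2])/2)
s=.05;print(fit([(s,s,.01),(s,-s,.01),(-s,s,.01)],px,*A,x0=(.5,.26,1.2)))
C=back([(291,212),(344,212)],.0727,*A);d=C[1]-C[0];yaw=np.arctan2(d[1],d[0]);n=np.array([-np.sin(yaw),np.cos(yaw)])
print(yaw*57.3,(C[0,:2]+C[1,:2])/2-.028*n)
E
```

```text
[[0.4702 0.3336 0.01  ]
 [0.5614 0.3005 0.01  ]
 [0.4366 0.2432 0.01  ]] [0.49900011 0.27184731 0.01      ]
(array([0.49934006, 0.27072339, 1.21812187]), np.float64(2.3218780296210184))
15.577047178776242 [0.50307419 0.26148222]
```

Call:
step_arm([
  [0, -0.0035, 0.0085, -0.005, 0],
  [0, 0, 0, -0.015, 0],
  [0, 0, 0, -0.012, 0],
  [0, 0, 0, -0.006, 0],
  [0, 0, 0, 0, 0],
])

```text
t: 29.88
tool_pos: [0.5026, 0.269, 0.0713]
tool_rot: [1.879, 2.474, -0.004]
contact_force: [0.8, -0.1, -1.7]
opening: 0.0238
```

```bash
python3 look.py w15
```

```text
29.875 [0.5026, 0.269, 0.0713] [1.8786, 2.4743, -0.0038] [ 0.76 -0.11 -1.68] [ 0.017 -0.021 -0.048]
```

View pics/w15.png

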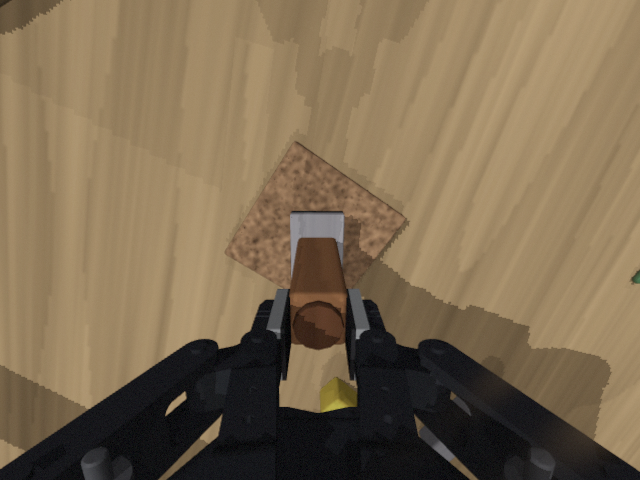

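Call:
step_arm([
  [0, -0.002, 0.0005, -0.005, 0],
  [0, 0, 0, -0.004, 0],
  [0, 0, 0, -0.002, 0],
])

```text
t: 30.3
tool_pos: [0.5015, 0.27, 0.0612]
tool_rot: [1.878, 2.473, -0.0]
contact_force: [0.2, 0.1, -2.1]
opening: 0.0239
```

Call:
step_arm([
  [0, -0.001, 0, -0.0012, 0],
  [0, 0, 0, -0.0012, 0],
])

```text
t: 30.55
tool_pos: [0.5005, 0.27, 0.0588]
tool_rot: [1.878, 2.473, -0.0]
contact_force: [-0.6, -0.8, 2.0]
opening: 0.0239
```

Call:
step_arm([
  [0.34, 0, 0, -0.0003, 0],
  [0.4, 0, 0, 0, 0],
  [0.5, 0, 0, 0, 0],
  [1, 0, 0, 0, 0],
  [1, 0, 0, 0, 0],
  [1, 0, 0, 0, 0],
], newtons=20)

```text
t: 31.3
tool_pos: [0.5022, 0.2707, 0.0606]
tool_rot: [1.876, 2.471, 0.005]
contact_force: [0.6, -0.4, -0.2]
opening: 0.0852
```

Call:
step_arm([
  [1, 0, 0, 0.02, 0],
  [1, 0, 0, 0.04, 0],
  [1, 0, 0, 0.05, 0],
  [1, 0, 0, 0.04, 0],
  [1, 0, 0, 0, 0],
])

```text
t: 31.92
tool_pos: [0.5019, 0.2705, 0.2211]
tool_rot: [1.875, 2.47, 0.011]
contact_force: [-1.0, -0.1, 0.0]
opening: 0.0852
```

```bash
python3 look.py w16
```

```text
31.925 [0.5019, 0.2705, 0.2211] [1.875, 2.4696, 0.0108] [-0.98 -0.07  0.02] [-0.022  0.038 -0.013]
```

View pics/w16.png

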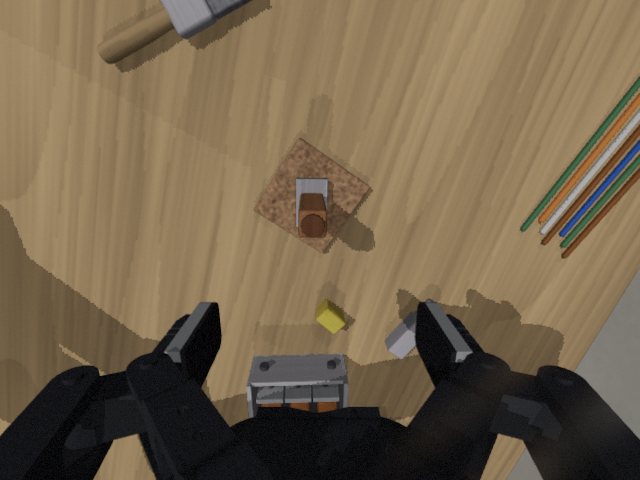

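```bash
python3 - <<'E'
from h import *
z=np.load("pics/w16.npz");A=(z['K'],z['R'],z['t'])
px=[(301,139),(371,188),(322.5,252),(256,210)]
B=back(px,.01,*A);print(B.round(4).tolist(),B.mean(0))
print("cap",back([(313.5,225.5)],.116,*A), "foot top edge mid",back([(297,179),(328,179)],.022,*A))
E
```

```text
[[0.4702, 0.3329, 0.01], [0.5628, 0.3019, 0.01], [0.5298, 0.2104, 0.01], [0.4393, 0.241, 0.01]] [0.50052388 0.27154798 0.01      ]
cap [[0.50012812 0.26948403 0.116     ]] foot top edge mid [[0.47681262 0.29088661 0.022     ]
 [0.51019119 0.30005875 0.022     ]]
```

Call:
step_arm([
  [1, 0.005, -0.03, 0.01, 0],
  [1, 0.012, -0.06, 0.005, 0],
  [1, 0.012, -0.06, 0, 0],
  [1, 0.012, -0.06, 0, 0],
  [1, 0.012, -0.06, 0, 0],
  [1, 0.012, -0.06, 0, 0],
  [1, 0.005, -0.04, 0, 0],
  [1, 0, 0, 0, 0],
])

```text
t: 32.98
tool_pos: [0.5641, -0.11, 0.2219]
tool_rot: [1.882, 2.487, -0.008]
contact_force: [-0.2, 1.0, -0.5]
opening: 0.0852
```

```bash
python3 look.py w17;python3 - <<'E'
import cv2
from station import ctrl
for n in ("top","scene"):
    p=ctrl.get_image(n);cv2.imwrite(f"pics/{n}17.png",p["color"][:,:,::-1])
E
```

```text
32.975 [0.5641, -0.11, 0.2219] [1.8816, 2.4868, -0.0085] [-0.19  1.02 -0.51] [ 0.007  0.066 -0.003]
```

View pics/w17.png

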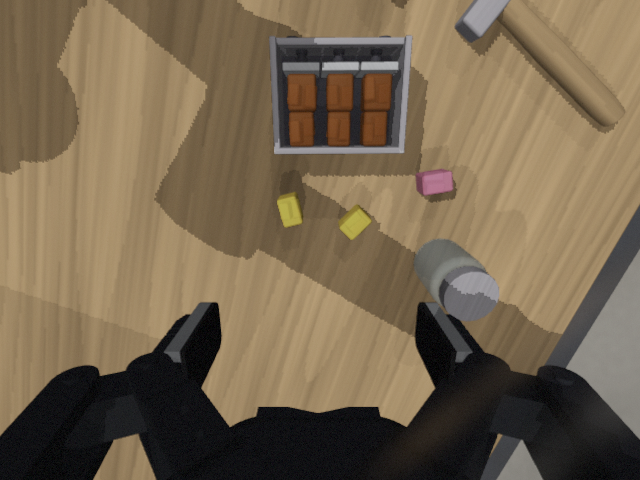

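View pics/top17.png

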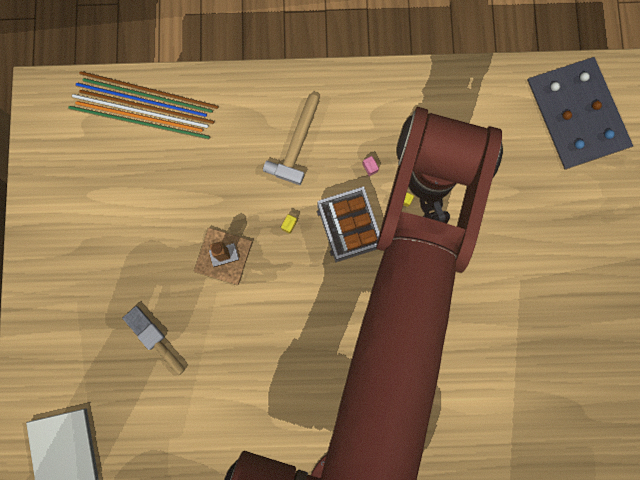

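```bash
python3 - <<'E'
import cv2
a=cv2.imread("pics/w17.png");cv2.imwrite("pics/w17c.png",cv2.resize(a[30:160,265:420],None,fx=4.6,fy=4.6,interpolation=cv2.INTER_CUBIC))
E
```

```text
(no output)
```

View pics/w17c.png

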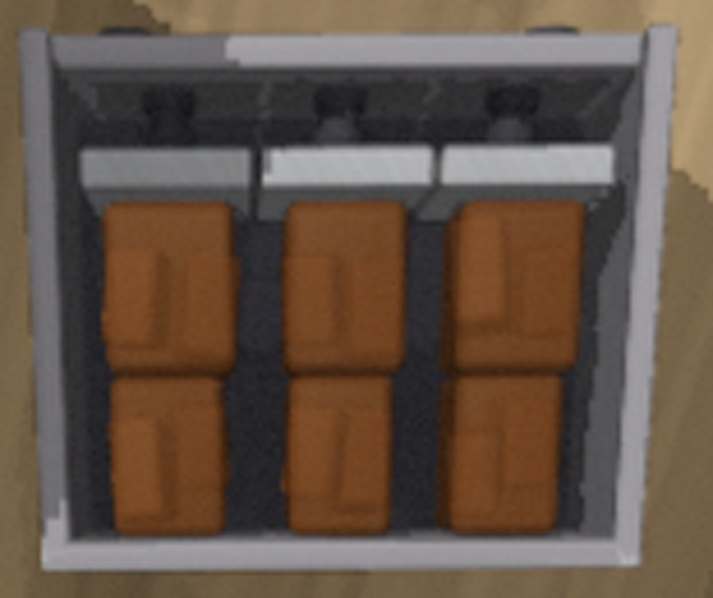

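```bash
python3 - <<'E'
from h import *
z=np.load("pics/w17.npz");A=(z['K'],z['R'],z['t'])
f=lambda L:[(x/4.6+265-.4,y/4.6+30-.4) for x,y in L]
c,s=np.cos(.283),np.sin(.283)
for xs,r in (((168,168),(202,373,376,533)),((344,340),(202,373,376,533)),((522,505),(202,373,376,533))):
    P=back(f([(xs[0],r[0]),(xs[0],r[1]),(xs[1],r[2]),(xs[1],r[3])]),.0443,*A)[:,:2]-np.array([.5575,-.0103])
    print((P@np.array([[c,-s],[s,c]])*1000).round(1).tolist())
E
```

```text
[[-36.3, 33.4], [-37.0, 0.2], [-37.0, -0.4], [-37.8, -32.9]]
[[0.4, 33.2], [0.9, -0.0], [-0.0, -0.6], [0.4, -33.2]]
[[37.6, 33.0], [39.2, -0.3], [35.6, -0.9], [37.1, -33.5]]
```

```bash
python3 - <<'E'
from station import ctrl
print(ctrl.finish_job())
E
```

```text
the job is handed in; nothing more can be done
None
```

I tamped all six lumps down onto the bed, gave them a final press, and stood the tamper on the cork slab. The job was handed in at about 33 s, and no verdict came back.

**Tamping:** I did the -x column, then the +x, then the middle. I felt the bed at about 15 mm above the bench. Each column was pressed with about 14–15 N, allowing for the tamper's weight, and the tamper stopped at the same height on all three to within about 0.5 mm. The force was read only at the end of each move, and no reading went above about 15 N.

**Final press:** I held about 14.5 N on the middle column for roughly 0.8 s. The lumps there had stayed down since the first pass.

**Placing:** The tamper stands upright on the slab, 1–2 mm from the slab's middle by the wrist camera. The gripper is open and touching nothing. The jar, hammer, brush and the pink and yellow pieces were not touched.

**Last check on the lumps:** From above, all six look level, with edges that fit the expected sizes. That view would not show a height error below about 1 mm.

**What was less clean:**
- The tool slowly tilted while pressing, to about 0.02 rad on the outer columns and about 0.04 rad by the end of the final press. I could not straighten it.
- Sideways forces of 3 to 6 N came with the presses.
- The two cameras disagreed by about 4 mm on where the slab's middle is in y, so I placed the tamper nearer the wrist camera's value.

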